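Rack the bench files and lock them in with the mallet

TASK

First clear the sanding block and the small stone offcut off the file rack and lay them flat, side by side, in the shallow wooden tray. Next slide every file on the bench, blade first, into a slot of its own in the rack until the tip is at the stop and the handle lies on the rest. Then take the round mallet and strike down the sprung locking pin over each slot that holds a file so that it snaps home (pins over empty slots stay up; no pushing pins by hand or with a file), and lay the mallet back in its cradle the way it was.

Things in the scene. Friction and masses are not known exactly. Their poses are not given: they have to be found in the camera images.
- rack: fixed rack of pale wood on a board 275 x 240 x 10 mm. Origin on the underside below the middle slot's mouth; x points into the slots, z up. Slotted block at x 0 to 65 mm, top 49 mm high. Slots open to -x at y = +78, 0, -78 mm: 32 mm wide, sill 20 and roof 37 mm above the bench, 55 mm deep. Handle rest: cross bar 20 mm high at x -191 to -169 mm; the board between is 10 mm high
- slot0_stop (a point): centre of the sill's inner end at the stop wall of slot 0, 55 mm inside the mouth; a fully racked file has its tip point here; axes as the rack's
- slot1_stop (a point): centre of the sill's inner end at the stop wall of slot 1, 55 mm inside the mouth; a fully racked file has its tip point here; axes as the rack's
- slot2_stop (a point): centre of the sill's inner end at the stop wall of slot 2, 55 mm inside the mouth; a fully racked file has its tip point here; axes as the rack's
- pin0_top (a point): middle of the flat round struck face (24 mm across) of the steel locking pin over slot 0, 30 mm behind the mouth; 36 mm above the block's top (85 mm above the bench) when up, 16 mm above it when home; only 78 mm from its neighbour
- pin1_top (a point): middle of the flat round struck face (24 mm across) of the steel locking pin over slot 1, 30 mm behind the mouth; 36 mm above the block's top (85 mm above the bench) when up, 16 mm above it when home; only 78 mm from its neighbour
- pin2_top (a point): middle of the flat round struck face (24 mm across) of the steel locking pin over slot 2, 30 mm behind the mouth; 36 mm above the block's top (85 mm above the bench) when up, 16 mm above it when home; only 78 mm from its neighbour
- pin0 (a joint): how far pin 0 is down, in m: 0 up, 0.020 home. Over-centre spring: resists with up to about 6 N and jumps back up if let go before 0.013, snaps home by itself past that and stays. It does not touch the file
- pin1 (a joint): how far pin 1 is down, in m: 0 up, 0.020 home. Over-centre spring: resists with up to about 6 N and jumps back up if let go before 0.013, snaps home by itself past that and stays. It does not touch the file
- pin2 (a joint): how far pin 2 is down, in m: 0 up, 0.020 home. Over-centre spring: resists with up to about 6 N and jumps back up if let go before 0.013, snaps home by itself past that and stays. It does not touch the file
- file0: flat bench file, 255 mm, 0.11 kg, flat on the bench; 2 or 3 alike (None if absent). Origin on the underside at mid-length; -y points to the tip, z up. Blade 20 x 5 mm from y = -128 to +12 mm, underside at z = 1 mm; wooden handle 24 mm wide, 19 mm high, y = +32 to +128 mm: grip it across near y = +55 mm, where it balances. Racked, its origin is 18 mm above the bench
- file1: flat bench file, 255 mm, 0.11 kg, flat on the bench; 2 or 3 alike (None if absent). Origin on the underside at mid-length; -y points to the tip, z up. Blade 20 x 5 mm from y = -128 to +12 mm, underside at z = 1 mm; wooden handle 24 mm wide, 19 mm high, y = +32 to +128 mm: grip it across near y = +55 mm, where it balances. Racked, its origin is 18 mm above the bench
- file2: flat bench file, 255 mm, 0.11 kg, flat on the bench; 2 or 3 alike (None if absent). Origin on the underside at mid-length; -y points to the tip, z up. Blade 20 x 5 mm from y = -128 to +12 mm, underside at z = 1 mm; wooden handle 24 mm wide, 19 mm high, y = +32 to +128 mm: grip it across near y = +55 mm, where it balances. Racked, its origin is 18 mm above the bench
- file0_tip (a point): middle of the blade's tip of file 0, on its underside (y = -128 mm, z = 1 mm in the file's frame)
- file1_tip (a point): middle of the blade's tip of file 1, on its underside (y = -128 mm, z = 1 mm in the file's frame)
- file2_tip (a point): middle of the blade's tip of file 2, on its underside (y = -128 mm, z = 1 mm in the file's frame)
- mallet: round wooden carver's mallet, 227 mm, about 0.4 kg; x runs along its axis from handle to head. Origin on the axis, on the handle, 30 mm short of the head, a good place to grip. Handle 26 mm in diameter from x = -112 to +30 mm, head 64 mm in diameter from x = +30 to +115 mm; strikes with any round side of the head, 32 mm from the axis
- cradle: fixed wooden cradle 235 x 78 mm that carries the mallet level with its axis 60 mm above the bench. Origin on the underside; x as the lying mallet's. A V of two boards under the head (x 47 to 98 mm) and a V under the handle's butt (x -96 to -74 mm); open in between, where the base is only 10 mm high
- cradle_seat (a point): point of the cradle, 60 mm above the bench, where the mallet's origin lies when it rests in place
- block: brown sanding block, 60 x 101 x 27 mm (x, y, z), lying at first on the rack's board between slots and handle rest; origin at the centre of its underside
- chip: small rough offcut of stone, 38 x 49 x 25 mm (x, y, z), lying at first beside the block on the rack's board; origin at the centre of its underside
- tray: fixed shallow open tray of darker wood, 175 x 115 mm (x, y), walls 5 mm thick and 16 mm high, floor 5 mm above the bench; empty at first; origin at the centre of its underside

How it is judged (in metres and radians):
On the way, in this order (a step that is already met when the one before it is completed fails the run):
1. sanding block and stone offcut lie in the tray (x of block in the frame of tray between -0.07 and 0.07 m and y of block in the frame of tray between -0.05 and 0.05 m and height (world z) of each of block, chip below 0.012 m and angle between each of block, chip's own z axis and vertical below 0.25 rad and linear speed of each of block, chip below 0.03 m/s and x of chip in the frame of tray between -0.07 and 0.07 m and y of chip in the frame of tray between -0.05 and 0.05 m), for 0.2 s.
2. every file lies home in a slot, with all pins still up ((distance between file0_tip and slot0_stop below 0.011 m or distance between file0_tip and slot1_stop below 0.011 m or distance between file0_tip and slot2_stop below 0.011 m) and (distance between file1_tip and slot0_stop below 0.011 m or distance between file1_tip and slot1_stop below 0.011 m or distance between file1_tip and slot2_stop below 0.011 m) and (distance between file2_tip and slot0_stop below 0.011 m or distance between file2_tip and slot1_stop below 0.011 m or distance between file2_tip and slot2_stop below 0.011 m) and angle between the y axis of each of file0, file1, file2 and the x axis of rack, either way round below 0.1 rad and height (world z) of file0 between 0.014 and 0.025 m and height (world z) of file1 between 0.014 and 0.025 m and height (world z) of file2 between 0.014 and 0.025 m and value of joint each of pin0, pin1, pin2 below 0.004 m), for 0.2 s.
3. every file still home, the pins over the slots that hold a file, and no others, are down ((distance between file0_tip and slot0_stop below 0.011 m or distance between file0_tip and slot1_stop below 0.011 m or distance between file0_tip and slot2_stop below 0.011 m) and (distance between file1_tip and slot0_stop below 0.011 m or distance between file1_tip and slot1_stop below 0.011 m or distance between file1_tip and slot2_stop below 0.011 m) and (distance between file2_tip and slot0_stop below 0.011 m or distance between file2_tip and slot1_stop below 0.011 m or distance between file2_tip and slot2_stop below 0.011 m) and angle between the y axis of each of file0, file1, file2 and the x axis of rack, either way round below 0.1 rad and height (world z) of file0 between 0.014 and 0.025 m and height (world z) of file1 between 0.014 and 0.025 m and height (world z) of file2 between 0.014 and 0.025 m and ((distance between any of file0_tip, file1_tip, file2_tip and slot0_stop below 0.011 m and value of joint pin0 above 0.016 m) or (not (distance between file0_tip and slot0_stop below 0.011 m) and not (distance between file1_tip and slot0_stop below 0.011 m) and not (distance between file2_tip and slot0_stop below 0.011 m) and value of joint pin0 below 0.004 m)) and ((distance between any of file0_tip, file1_tip, file2_tip and slot1_stop below 0.011 m and value of joint pin1 above 0.016 m) or (not (distance between file0_tip and slot1_stop below 0.011 m) and not (distance between file1_tip and slot1_stop below 0.011 m) and not (distance between file2_tip and slot1_stop below 0.011 m) and value of joint pin1 below 0.004 m)) and ((distance between any of file0_tip, file1_tip, file2_tip and slot2_stop below 0.011 m and value of joint pin2 above 0.016 m) or (not (distance between file0_tip and slot2_stop below 0.011 m) and not (distance between file1_tip and slot2_stop below 0.011 m) and not (distance between file2_tip and slot2_stop below 0.011 m) and value of joint pin2 below 0.004 m))), for 0.2 s.
At the end, for the whole second after the job is handed in: Block and offcut flat in the tray; each file in a slot, tip within 11 mm of the slot's end point, aligned within 0.1 rad, on sill and rest; pins over files down at least 16 mm, others at most 4 mm; mallet still in its cradle within 20 mm and 0.15 rad of its place (all of step 1 and all of step 3 and distance between mallet and cradle_seat below 0.02 m and angle between the x axis of mallet and the x axis of cradle, either way round below 0.15 rad and linear speed of mallet below 0.03 m/s); the robot touches nothing.
It fails at once if a pin pushed by the fingers or the arm (contact force between any of pin0, pin1, pin2 and the fingers above 3 N or contact force between any of pin0, pin1, pin2 and the arm above 3 N).
It fails at once if a pin pushed with a file (contact force between any of pin0, pin1, pin2 and file0 above 4 N or contact force between any of pin0, pin1, pin2 and file1 above 4 N or contact force between any of pin0, pin1, pin2 and file2 above 4 N).
Of file0, file1, file2 only 2 to 3 are there at a start; the rules pass over those that are not, and their reading is None.
At some moment in a run one of file0, file1, file2 may be knocked a few centimetres aside while the robot is not near it.
It also fails if it takes over 210 s, if anything falls off the work surface, if the arm or the gripper's body presses on something with over 40 N, if the wrist force passes 120 N, or if a joint passes its speed limit or range.

ROBOT

A 7-joint arm with a two-finger parallel gripper is mounted at the origin on a cart in front of the work surface, level with it; the furniture and walls round the work are solid. World frame = base frame: x ahead of the robot, y to its left, z up, the work surface at z = 0. Lengths are in mm, angles in degrees, forces in N, time in s.
With the tool pointing down it reaches from about 350 to 900 mm from the base axis. Payload 19.9 kg.
Tool frame: the origin (TCP) lies midway between the tips of the shut fingers; the grasp point (between the pads) lies 19 mm behind it; z points along the fingers, x is the direction in which the jaws open and shut, and the axes are right-handed (so a half turn about z gives the same grasp; the last joint's range is limited). The gripper opens to 94 mm and grips with 3 to 60 N. Pads are 16 mm wide; open, the fingers measure 119 mm over their backs; the gripper's body (75 mm by 177 mm) begins 78 mm behind the grasp point.
Start: joints at [64.544, 23.915, -0.59, 92.452, 0.269, 63.638, -3.037], TCP at [244.989, -574.96, 205.425] pointing down, gripper open.
Joint ranges: [-161.28, 161.28], [-22.2, 115.67], [-73.04, 71.86], [3.21, 147.25], [-68.34, 248.33], [10.77, 114.83], [-161.83, 161.83]. Speed limits (degrees/s): [108.29, 108.29, 136.94, 136.94, 172.46, 172.46, 172.46].

INTERFACE

Orientations are given as [roll, pitch, yaw] about the fixed x, y, z axes, in that order (R = Rz(yaw) Ry(pitch) Rx(roll)).
In Python, from workcell import env gives the robot as it stands.
- The arm moves only by the tool apply_moves, never from a script. Its argument "motion" is a list of rows, each a list of 7 numbers: the shift along the tool's x, y, z scaled (see below), then the turn, a rotation vector about the tool's x, y, z scaled (see below), then the closure, from 0 (fully open) to 1 (shut). A call has 1 to 12 rows; each row shifts and turns the commanded pose from where the row before left it, along the tool's axes as they then stand; what a row does not reach is not made up. The controller multiplies each number of a shift by 10 cm and each number of a turn by pi/2 rad. A row lasts 1/10 s, in which the tool goes at most 50 mm and 8.59 degrees, less where a joint would pass 70% of its speed; a pose out of reach is approached as far as the arm can. A call with a number of a shift or a turn outside -1 to 1 is refused whole. A call with a gripper value outside its range is refused whole. The fingers move at their own pace and stop on an object; "newtons" is the grip in N (left out, the last holds). Time passes only in rows, so rows that do not move let the fingers close. It gives the time, the measured TCP pose, the force and the opening at its end, in the units of the state.
- env.observe(): the state, without advancing time (a new reading comes with each control period).
- env.snapshot(name): name is "side" or "top" or "wrist"; returns (picture, depth): 480x640x3 uint8, red, green, blue; 480x640 float32, mm along the optical axis (not along the pixel's ray), 0 where there is no reading.
- env.camera_model(name): a dict with "fx", "fy", "cx", "cy" (pixels), "R" (3x3) and "t" (3): a world point X has camera coordinates R X + t; the wrist camera has in their place "hand_eye" (4x4, takes a point from camera to tool coordinates, whose origin is the TCP and whose axes are the tool frame's). Camera axes: x right, y down, z forward; pixel columns grow to the right and rows downward; lengths in mm; the calibration is good to about 2 mm. The wrist camera is an equidistant fisheye: a pixel r from the principal point sees the ray r / f radians off the axis. A picture is of the moment at which its call begins: read the wrist's pose just before it. camera_model takes no time and is no camera call.
- env.close_job(): hands the job in, once; it reports no verdict.
The state is a dict: "t": time; "qpos": joint angles; "joint_velocities": joint speeds; "tau": joint torques, N m; "eef_pos": TCP position; "eef_rot": TCP orientation; "ft_force": force on the tool from outside, world axes, zero at the start; "torque": the same for the moment, N m; "gripper_width": opening from 0.0 (shut) to 1.0 (fully open).
Only numpy, scipy, OpenCV 4.12 (cv2) and the standard library are available. Lean on these libraries where they do the work, as an engineer would, in place of code of your own. Each camera call takes 0.05 s, during which the arm holds its last target.

## Working session

There is one attempt and no reset: what is moved stays moved. The work goes in short steps, Python scripts to look and compute and a tool call to move; the robot and the scene stay as the last step left them, time stands still between calls to the robot, and variables do not carry over. Pictures are saved under pics/ and viewed, and the job is handed in when it is done.

Besides the shell and the picture viewer there is one more tool, called after "Emit:" as a command line: name --pt "numbers of a row" for each row, then --argument value for the rest. apply_moves: Moves the arm, as the interface text tells. Shifts and turns lie within -1 to 1; 1 stands for 10 cm of shift or pi/2 rad of turn. Its arguments: {"type":"object","properties":{"motion":{"type":"array","items":{"type":"array","items":{"type":"number"}}},"newtons":{"type":"number"}},"required":["motion"]}

```bash
ls; mkdir -p pics; python3 - <<'E'
from workcell import env
import cv2, json
s=env.observe(); print({k:s[k] for k in ('t','eef_pos','eef_rot','ft_force','gripper_width')})
for n in ('top','side'):
    p,d=env.snapshot(n); cv2.imwrite(f'pics/{n}0.png',p[:,:,::-1]); m=env.camera_model(n); print(n,m)
    import numpy as np; np.save(f'pics/{n}0d.npy',d)
print(env.camera_model('wrist'))
E
```

```text
pics
{'t': 0.0, 'eef_pos': array([ 244.81680041, -574.64518864,  204.82514199]), 'eef_rot': array([ 1.79994406e+02,  7.02673128e-02, -6.69215206e+01]), 'ft_force': array([0.72955243, 0.61214211, 0.07078126]), 'gripper_width': 1.0001704429434177}
top {'fx': 558.206351211773, 'fy': 558.206351211773, 'cx': 320.4578689607556, 'cy': 243.70704243796408, 'R': array([[ 0.02714463, -0.99962442,  0.00376557],
       [-0.99535385, -0.0273764 , -0.09231055],
       [ 0.09237897, -0.00124234, -0.99572315]]), 't': array([ -37.89070398,  615.37748667, 1447.53691767])}
side {'fx': 581.9839029856145, 'fy': 581.9839029856145, 'cx': 316.3887986808815, 'cy': 249.57350692162902, 'R': array([[-0.99929326, -0.03678712,  0.00772642],
       [-0.02408841,  0.4689023 , -0.8829215 ],
       [ 0.0288572 , -0.88248362, -0.46945705]]), 't': array([ 609.89712231,  106.09931557, 1838.42798247])}
{'fx': 371.64829954431775, 'fy': 371.64829954431775, 'cx': 318.7030279561842, 'cy': 242.9753246079881, 'hand_eye': array([[ 9.99999274e-01, -1.90306796e-05,  1.20514815e-03,
        -6.82592080e-01],
       [-3.07390362e-04,  9.62785172e-01,  2.70267680e-01,
        -7.92858338e+01],
       [-1.16544214e-03, -2.70267854e-01,  9.62784466e-01,
        -1.78564564e+02],
       [ 0.00000000e+00,  0.00000000e+00,  0.00000000e+00,
         1.00000000e+00]])}
```

View pics/top0.png

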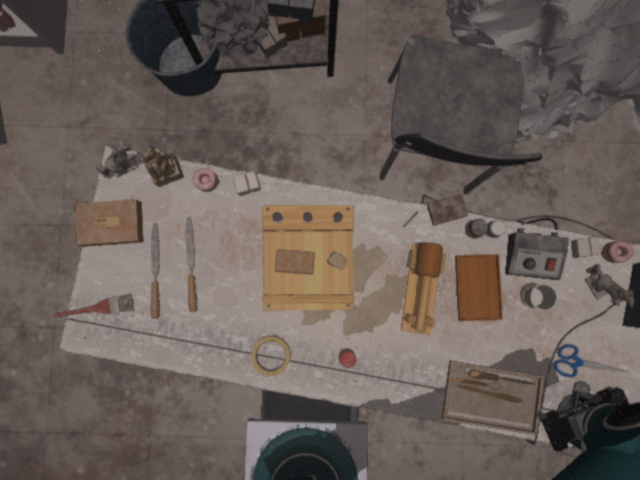

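View pics/side0.png

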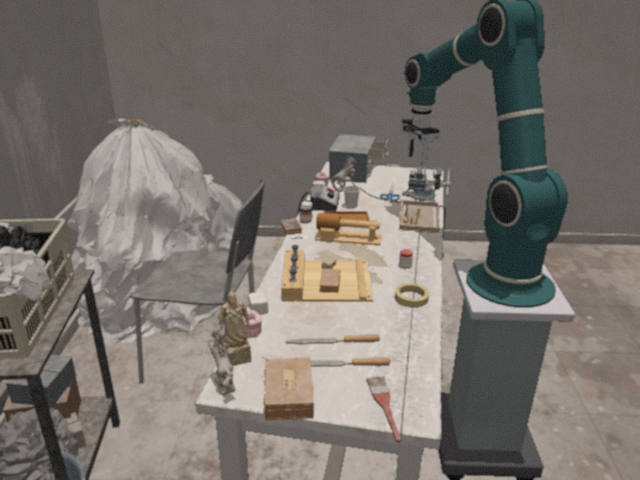

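```bash
cat > h.py <<'E'
import numpy as np, cv2
from workcell import env
from scipy.spatial.transform import Rotation as Ro
def pose():
    s=env.observe(); return np.array(s['eef_pos'],float), Ro.from_euler('xyz',s['eef_rot'],degrees=True).as_matrix()
def rays(name,uv,pz=None):
    """uv Nx2 -> origin, dirs world. pz=(p,R) for wrist"""
    m=env.camera_model(name); uv=np.atleast_2d(np.asarray(uv,float))
    x=(uv[:,0]-m['cx'])/m['fx']; y=(uv[:,1]-m['cy'])/m['fy']
    if name=='wrist':
        p,R=pz; r=np.hypot(x,y); k=np.where(r>1e-9,np.sin(r)/np.maximum(r,1e-9),1)
        d=np.c_[x*k,y*k,np.cos(r)]; H=m['hand_eye']
        return R@H[:3,3]+p, (R@H[:3,:3]@d.T).T
    d=np.c_[x,y,np.ones(len(x))]; Rm=np.array(m['R']); return -Rm.T@np.array(m['t']), (Rm.T@d.T).T
def toplane(name,uv,z,pz=None):
    o,d=rays(name,uv,pz); return o+d*((z-o[2])/d[:,2])[:,None]
def proj(name,X,pz=None):
    m=env.camera_model(name); X=np.atleast_2d(np.asarray(X,float))
    if name=='wrist':
        p,R=pz; H=m['hand_eye']; Rw=R@H[:3,:3]; t=R@H[:3,3]+p
        c=(X-t)@Rw; n=np.hypot(c[:,0],c[:,1]); th=np.arctan2(n,c[:,2]); k=th/np.maximum(n,1e-9)
        return np.c_[m['cx']+m['fx']*k*c[:,0], m['cy']+m['fy']*k*c[:,1]]
    c=X@np.array(m['R']).T+np.array(m['t']); return np.c_[m['cx']+m['fx']*c[:,0]/c[:,2], m['cy']+m['fy']*c[:,1]/c[:,2]]
def wsnap(fn):
    pz=pose(); im,d=env.snapshot('wrist'); cv2.imwrite(f'pics/{fn}.png',im[:,:,::-1]); np.savez(f'pics/{fn}.npz',p=pz[0],R=pz[1],d=d); return im,d,pz
def load(fn):
    z=np.load(f'pics/{fn}.npz'); return cv2.imread(f'pics/{fn}.png')[:,:,::-1], z['d'], (z['p'],z['R'])
def plan(target,yaw=None,roll=180,pitch=0):
    """delta in the tool frame now (shift units 0.1m) and rotvec in tool frame (units 90deg)"""
    s=env.observe(); p=np.array(s['eef_pos']); R=Ro.from_euler('xyz',s['eef_rot'],degrees=True)
    if yaw is None: yaw=s['eef_rot'][2]
    T=Ro.from_euler('xyz',[roll,pitch,yaw],degrees=True)
    rv=(R.inv()*T).as_rotvec()/(np.pi/2)
    dw=np.array(target)-p
    print('t',round(s['t'],2),'at',p.round(1),np.round(s['eef_rot'],1),'q',np.round(s['qpos'],0),'w',round(s['gripper_width'],3),'F',np.round(s['ft_force'],1))
    print(' old-frame shift',(R.inv().apply(dw)/100).round(4),'new-frame shift',(T.inv().apply(dw)/100).round(4),'turn',rv.round(4),'minrows',round(max(np.linalg.norm(dw)/50,np.linalg.norm(rv)*90/8.59),1))
E
python3 - <<'E'
from h import *
im=cv2.imread('pics/top0.png'); c=im[180:350,60:520]; cv2.imwrite('pics/top0z.png',cv2.resize(c,None,fx=1.739,fy=1.739,interpolation=cv2.INTER_CUBIC))
for n,uv,z in [('rackTL',(263,206),49),('TR',(353,206),49),('BL',(263,310),10),('BR',(353,310),10),('f1tip',(156,224),5),('f1end',(155,317),10),('f2tip',(190,218),5),('f2end',(193,310),10),('block',(295,261),37),('chip',(337,260),35),('mhead',(428,245),92),('mbutt',(416,330),60),('tray',(478,287),5)]:
    print(n,toplane('top',uv,z).round(0))
E
```

```text
rackTL [[709. 132.  49.]]
TR [[ 716. -104.   49.]]
BL [[438. 126.  10.]]
BR [[ 444. -112.   10.]]
f1tip [[659. 423.   5.]]
f1end [[411. 411.  10.]]
f2tip [[678. 332.   5.]]
f2end [[433. 311.  10.]]
block [[568.  44.  37.]]
chip [[574. -66.  35.]]
mhead [[ 614. -293.   92.]]
mbutt [[ 399. -271.   60.]]
tray [[ 514. -445.    5.]]
```

View pics/top0z.png

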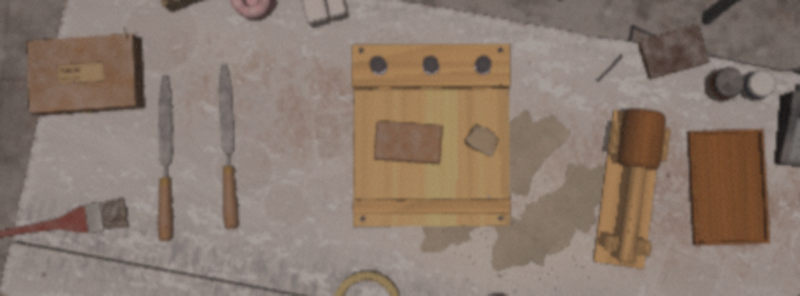

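```bash
python3 -c "
from h import *
plan([500,-400,300],-90)"
```

```text
t 0.1 at [ 244.8 -574.7  204.9] [ 1.80e+02  1.00e-01 -6.69e+01] q [65. 24. -1. 92.  0. 64. -3.] w 1.002 F [ 0.1  0.5 -0.5]
 old-frame shift [-0.608  -3.032  -0.9506] new-frame shift [-1.7469 -2.5515 -0.951 ] turn [2.000e-04 7.000e-04 2.564e-01] minrows 6.5
```

Emit:
apply_moves --pt "0 0 -0.2 0 0 0.064 0" --pt "0 0 -0.25 0 0 0.064 0" --pt "0 0 -0.25 0 0 0.064 0" --pt "0 0 -0.25 0 0 0.064 0" --pt "-0.22 -0.32 0 0 0 0 0" --pt "-0.22 -0.32 0 0 0 0 0" --pt "-0.22 -0.32 0 0 0 0 0" --pt "-0.22 -0.32 0 0 0 0 0" --pt "-0.22 -0.32 0 0 0 0 0" --pt "-0.22 -0.32 0 0 0 0 0" --pt "-0.22 -0.32 0 0 0 0 0" --pt "-0.22 -0.32 0 0 0 0 0"

```text
t: 1.3
eef_pos: [501.9, -397.6, 300.2]
eef_rot: [180.0, 0.0, -90.0]
ft_force: [0.0, -1.0, 0.1]
gripper_width: 1.0
```

```bash
python3 -c "
from h import *
wsnap('w1')
plan([530,-50,330],-90)"
```

```text
t 1.35 at [ 507.4 -392.3  299.8] [-179.9    0.2  -89.6] q [ 38.  22.  -4.  83.   1.  75. -56.] w 0.998 F [ 3.9  6.9 -1.6]
 old-frame shift [-3.4219 -0.2528 -0.2922] new-frame shift [-3.4228 -0.2265 -0.3025] turn [-0.0008  0.0019  0.0048] minrows 6.9
```

View pics/w1.png

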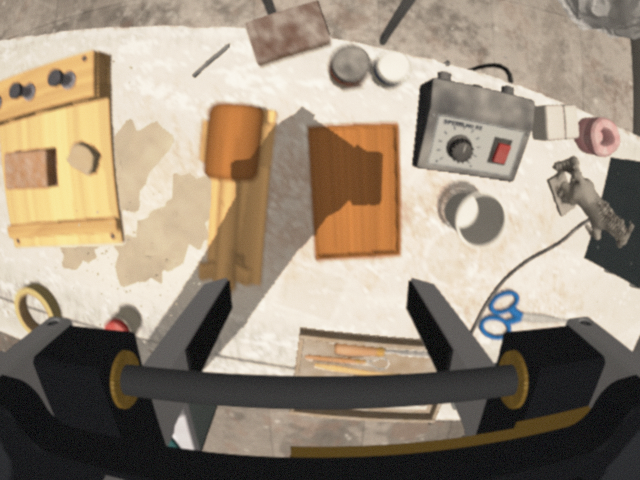

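Emit:
apply_moves --pt "0 0 0 0 0 0 0" --pt "0 0 0 0 0 0 0"

```text
t: 1.55
eef_pos: [500.3, -399.2, 300.1]
eef_rot: [180.0, 0.0, -90.0]
ft_force: [-0.2, -0.1, 0.0]
gripper_width: 1.001
```

```bash
python3 - <<'E'
from h import *
im,d,pz=wsnap('w2')
plan([530,-50,330],-90)
hsv=cv2.cvtColor(im,cv2.COLOR_RGB2HSV)
for n,uv in [('tray',(330,200)),('cradle',(235,220)),('rack',(60,215)),('head',(235,140))]: print(n,hsv[uv[1],uv[0]],d[uv[1],uv[0]])
E
```

```text
t 1.6 at [ 500.  -399.6  300.2] [180.  -0. -90.] q [ 39.  22.  -4.  83.   1.  75. -55.] w 1.0 F [ 0.  -0.2 -0.6]
 old-frame shift [-3.4962 -0.2982 -0.2983] new-frame shift [-3.4961 -0.3005 -0.2977] turn [ 0.0005 -0.0001 -0.0004] minrows 7.0
tray [ 13 168 117] 477.79175
cradle [ 16 128 135] 421.25244
rack [ 24  88 249] 474.60498
head [ 13 167 197] 373.72974
```

```bash
python3 - <<'E'
import cv2
im=cv2.imread('pics/w2.png')[40:300,0:420]; cv2.imwrite('pics/w2z.png',cv2.resize(im,None,fx=1.9,fy=1.9,interpolation=cv2.INTER_CUBIC))
E
```

```text
(no output)
```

View pics/w2z.png

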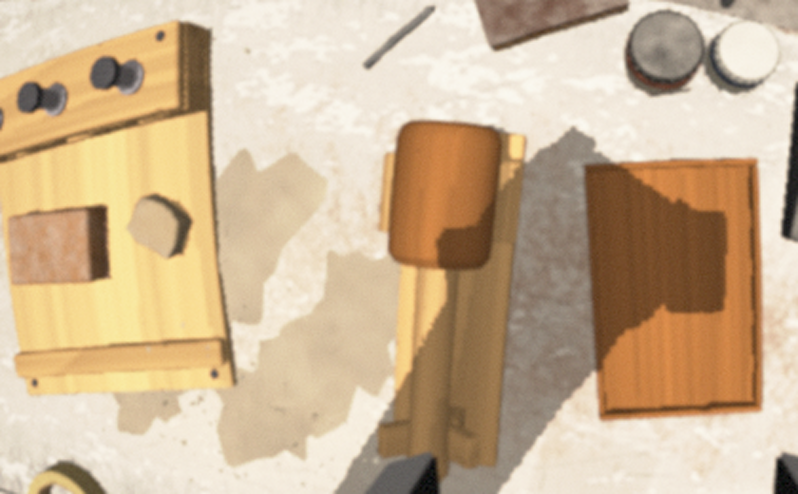

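Emit:
apply_moves --pt "-0.3 0 -0.1 0 0 0 0" --pt "-0.45 0 -0.1 0 0 0 0" --pt "-0.45 -0.04 -0.1 0 0 0 0" --pt "-0.45 -0.04 0 0 0 0 0" --pt "-0.45 -0.04 0 0 0 0 0" --pt "-0.45 -0.04 0 0 0 0 0" --pt "-0.45 -0.04 0 0 0 0 0" --pt "-0.5 0 0 0 0 0 0" --pt "0 0 0 0 0 0 0" --pt "0 0 0 0 0 0 0" --pt "0 0 0 0 0 0 0"

```text
t: 2.7
eef_pos: [520.4, -50.5, 330.4]
eef_rot: [180.0, -0.0, -90.1]
ft_force: [-0.4, -0.0, -0.7]
gripper_width: 0.999
```

```bash
python3 - <<'E'
from h import *
im,d,pz=wsnap('w3')
plan([530,-50,330],-90)
z=lambda x,y:(x/1.9,y/1.9+40)
_,_,p2=load('w2')
T=toplane('wrist',[z(585,164),z(757,158),z(761,410),z(601,417)],16,p2); print(T.round(1),T.mean(0).round(1))
# mallet: head silhouettes at widest z=60: left/right at back & front ends
H=toplane('wrist',[z(400,124),z(500,128),z(388,262),z(487,266)],62,p2); print('head',H.round(1))
C=toplane('wrist',[z(380,452),z(495,466),z(525,136)],20,p2);print('cr',C.round(1))
c=cv2.imread('pics/w3.png')[0:330]; cv2.imwrite('pics/w3z.png',cv2.resize(c,None,fx=1.25,fy=1.25,interpolation=cv2.INTER_CUBIC))
E
```

```text
t 2.75 at [520.5 -50.5 330.4] [180.   -0.  -90.1] q [ 16.   8. -16.  97.   2.  75. -90.] w 1.0 F [0.1 0.1 0. ]
 old-frame shift [-0.0057 -0.0952  0.0038] new-frame shift [-0.0055 -0.0952  0.0038] turn [ 0.0001 -0.0002 -0.0013] minrows 0.2
[[ 597.9 -385.5   16. ]
 [ 604.2 -497.8   16. ]
 [ 431.8 -507.5   16. ]
 [ 427.  -395.7   16. ]] [ 515.2 -446.6   16. ]
head [[ 624.1 -276.3   62. ]
 [ 618.5 -337.1   62. ]
 [ 540.4 -266.4   62. ]
 [ 536.4 -328.1   62. ]]
cr [[ 400.8 -236.4   20. ]
 [ 391.6 -320.8   20. ]
 [ 616.7 -347.1   20. ]]
```

View pics/w3z.png

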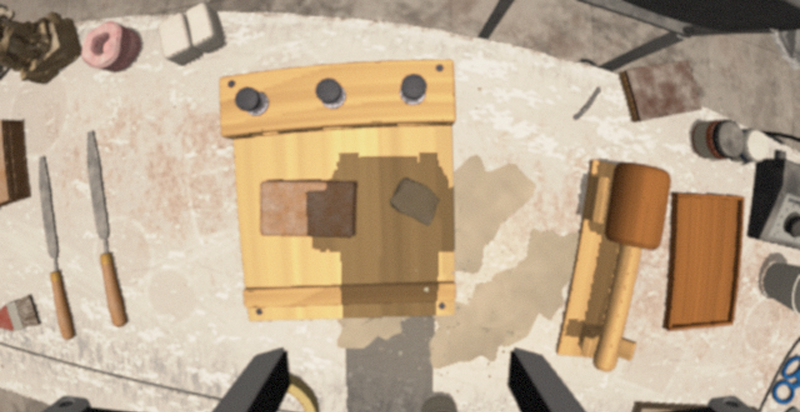

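```bash
python3 - <<'E'
from h import *
im,d,pz=load('w3')
c=im[120:200,190:370][:,:,::-1]; cv2.imwrite('pics/w3b.png',cv2.resize(c,None,fx=4.4,fy=4.4,interpolation=cv2.INTER_CUBIC))
z=lambda L:[(x/1.25,y/1.25) for x,y in L]
print('racktop',toplane('wrist',z([(220,76),(453,60),(456,121),(224,137)]),49,pz).round(1))
print('pins',toplane('wrist',z([(248,99),(328,90),(412,87)]),85,pz).round(1))
print('pinsbase',toplane('wrist',z([(258,102),(333,97),(413,97)]),49,pz).round(1))
print('board',toplane('wrist',z([(251,320),(453,316)]),10,pz).round(1))
for t,e in [((43,157),(69,337)),((91,132),(121,324))]:
  print('file',toplane('wrist',z([t]),6,pz).round(1),toplane('wrist',z([e]),10,pz).round(1))
E
```

```text
racktop [[ 712.7  132.    49. ]
 [ 718.6 -104.1   49. ]
 [ 655.7 -106.7   49. ]
 [ 647.1  127.2   49. ]]
pins [[677.9  89.   85. ]
 [681.1  13.1  85. ]
 [682.4 -62.6  85. ]]
pinsbase [[680.5  90.1  49. ]
 [680.6  13.5  49. ]
 [679.2 -64.7  49. ]]
board [[ 440.1  121.7   10. ]
 [ 445.  -111.9   10. ]]
file [[660.8 419.6   6. ]] [[412.5 406.   10. ]]
file [[680.6 331.3   6. ]] [[433.  307.1  10. ]]
```

View pics/w3b.png

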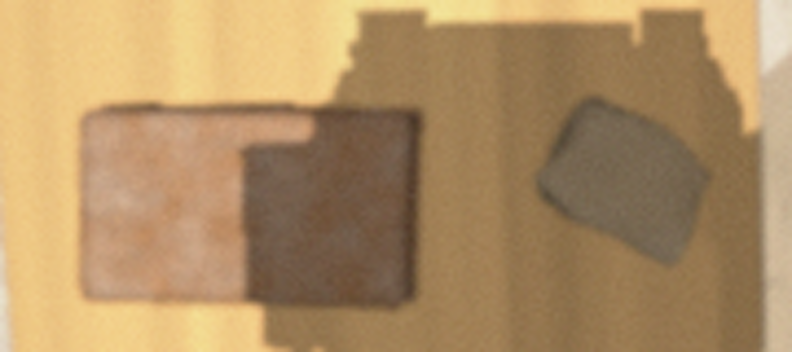

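```bash
python3 - <<'E'
from h import *
im,d,pz=load('w3')
z=lambda L:[(x/4.4+190,y/4.4+120) for x,y in L]
for n,L,h in [('block',[(84,112),(412,112),(410,302),(84,298)],37),('chip',[(592,98),(708,177),(670,265),(545,188)],35)]:
    P=toplane('wrist',z(L),h,pz); print(n,P.round(1),P.mean(0).round(1)); r=cv2.minAreaRect(P[:,:2].astype(np.float32)); print(r)
plan([570,43,120],0)
E
```

```text
block [[598.1  91.2  37. ]
 [594.7  -6.2  37. ]
 [539.4  -4.8  37. ]
 [542.6  93.5  37. ]] [568.7  43.4  37. ]
((568.7586059570312, 43.43101119995117), (98.390380859375, 55.54856872558594), 88.10935974121094)
chip [[598.3 -57.7  35. ]
 [575.6 -91.2  35. ]
 [549.8 -80.4  35. ]
 [572.2 -44.2  35. ]] [574.  -68.4  35. ]
((574.027099609375, -69.05918884277344), (44.834815979003906, 29.315832138061523), 58.2410774230957)
t 2.75 at [520.5 -50.5 330.4] [180.   -0.  -90.1] q [ 16.   8. -16.  97.   2.  75. -90.] w 1.0 F [0.1 0.1 0. ]
 old-frame shift [-0.937  -0.4937  2.1034] new-frame shift [ 0.4952 -0.9355  2.1038] turn [ 2.0000e-04 -0.0000e+00 -1.0013e+00] minrows 10.5
```

Emit:
apply_moves --pt "0 0 0.16 0 0 -0.089 0" --pt "0 0 0.16 0 0 -0.089 0" --pt "0 0 0.16 0 0 -0.089 0" --pt "0 0 0.16 0 0 -0.089 0" --pt "0 0 0.16 0 0 -0.089 0" --pt "0 0 0.16 0 0 -0.089 0" --pt "0 0 0.16 0 0 -0.089 0" --pt "0 0 0.16 0 0 -0.089 0" --pt "0 0 0.16 0 0 -0.089 0" --pt "0 0 0.16 0 0 -0.089 0" --pt "0 0 0.16 0 0 -0.089 0" --pt "0 0 0 0 0 0 0"

```text
t: 3.95
eef_pos: [519.5, -50.1, 152.7]
eef_rot: [-180.0, 0.2, -1.8]
ft_force: [-0.3, 0.3, 0.7]
gripper_width: 1.0
```

```bash
python3 - <<'E'
from h import *
plan([568.7,43.4,13],-2)
E
```

```text
t 3.95 at [519.5 -50.1 152.7] [-180.     0.2   -1.8] q [ 24.  19. -26. 109.  10.  54.  -8.] w 1.0 F [-0.3  0.3  0.7]
 old-frame shift [ 0.4665 -0.9498  1.3956] new-frame shift [ 0.4591 -0.9518  1.3967] turn [-0.0003  0.002   0.002 ] minrows 3.5
```

Emit:
apply_moves --pt "0.15 -0.317 0.1 0 0 0 0" --pt "0.155 -0.317 0.1 0 0 0 0" --pt "0.155 -0.317 0.1 0 0 0 0" --pt "0 0 0.2 0 0 0 0" --pt "0 0 0.2 0 0 0 0" --pt "0 0 0.2 0 0 0 0" --pt "0 0 0.2 0 0 0 0" --pt "0 0 0 0 0 0 0" --pt "0 0 0 0 0 0 0"

```text
t: 4.85
eef_pos: [570.1, 44.3, 45.3]
eef_rot: [180.0, -0.0, -2.0]
ft_force: [0.6, 0.5, 0.3]
gripper_width: 1.001
```

```bash
python3 - <<'E'
from h import *
plan([568.7,43.4,14],-2)
wsnap('w4')
E
```

```text
t 4.85 at [570.1  44.3  45.3] [180.  -0.  -2.] q [ 11.  32. -24. 106.  18.  45. -24.] w 1.001 F [0.6 0.5 0.3]
 old-frame shift [-0.0139  0.0092  0.3131] new-frame shift [-0.0138  0.0092  0.3131] turn [ 0.0001 -0.0001 -0.0004] minrows 0.6
```

View pics/w4.png

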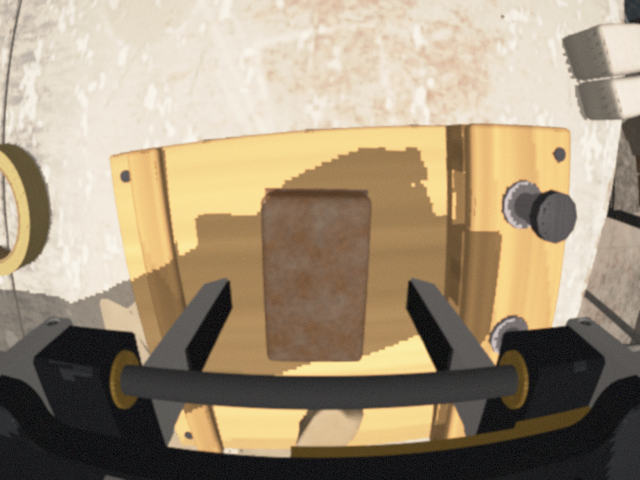

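Emit:
apply_moves --pt "-0.013 0.009 0.15 0 0 0 0" --pt "0 0 0.16 0 0 0 0" --pt "0 0 0 0 0 0 0" --pt "0 0 0 0 0 0 1" --pt "0 0 0 0 0 0 1" --pt "0 0 0 0 0 0 1" --pt "0 0 0 0 0 0 1" --pt "0 0 0 0 0 0 1" --pt "0 0 0 0 0 0 1" --newtons 25

```text
t: 5.8
eef_pos: [568.5, 44.0, 13.7]
eef_rot: [-180.0, -0.0, -1.8]
ft_force: [-2.0, -0.2, 3.5]
gripper_width: 0.633
```

Emit:
apply_moves --pt "0 0 -0.15 0 0 0 1" --pt "0 0 -0.3 0 0 0 1" --pt "0 0 -0.4 0 0 0 1" --pt "0 0 -0.4 0 0 0 1" --pt "0 0 -0.25 0 0 0.08 1" --pt "0 0 0 0 0 0.088 1" --pt "0 0 0 0 0 0.088 1" --pt "0 0 0 0 0 0.088 1" --pt "0 0 0 0 0 0.088 1" --pt "0 0 0 0 0 0.088 1" --pt "0 0 0 0 0 0.088 1" --pt "0 0 0 0 0 0.088 1"

```text
t: 7.0
eef_pos: [568.2, 44.2, 164.5]
eef_rot: [-180.0, 0.0, -64.8]
ft_force: [-0.4, 0.7, -0.4]
gripper_width: 0.626
```

Emit:
apply_moves --pt "0 0 0 0 0 0.088 1" --pt "0 0 0 0 0 0.08 1" --pt "0 0 0 0 0 0.08 1" --pt "0 0 0 0 0 0 1"

```text
t: 7.4
eef_pos: [568.3, 44.2, 164.4]
eef_rot: [-180.0, 0.0, -86.9]
ft_force: [-0.2, 0.6, -0.6]
gripper_width: 0.635
```

```bash
python3 - <<'E'
from h import *
plan([488.2,-448.1,100],-86.8)
E
```

```text
t 7.4 at [568.3  44.2 164.4] [-180.     0.   -86.9] q [  1.  21. -11. 103.   5.  57. -98.] w 0.635 F [-0.2  0.6 -0.6]
 old-frame shift [4.8733 1.0641 0.6417] new-frame shift [4.8708 1.0745 0.6439] turn [-0.0003  0.0002 -0.0014] minrows 10.1
```

Emit:
apply_moves --pt "0.3 0.06 0 0 0 0 1" --pt "0.42 0.092 0 0 0 0 1" --pt "0.42 0.092 0 0 0 0 1" --pt "0.42 0.092 0 0 0 0 1" --pt "0.42 0.092 0 0 0 0 1" --pt "0.42 0.092 0 0 0 0 1" --pt "0.42 0.092 0 0 0 0 1" --pt "0.42 0.092 0 0 0 0 1" --pt "0.42 0.092 0 0 0 0 1" --pt "0.42 0.092 0 0 0 0 1" --pt "0.42 0.092 0 0 0 0 1" --pt "0.37 0.082 0 0 0 0 1"

```text
t: 8.6
eef_pos: [488.6, -450.2, 164.0]
eef_rot: [-180.0, 0.0, -86.6]
ft_force: [0.6, 0.3, -1.1]
gripper_width: 0.625
```

Emit:
apply_moves --pt "0 0 0.3 0 0 0 1" --pt "0 0 0.3 0 0 0 1" --pt "0 0 0.2 0 0 0 1" --pt "0 0 0.2 0 0 0 1" --pt "0 0 0 0 0 0 1" --pt "0 0 0 0 0 0 1"

```text
t: 9.2
eef_pos: [489.6, -448.2, 64.2]
eef_rot: [-180.0, 0.0, -86.7]
ft_force: [-0.6, 0.6, -1.0]
gripper_width: 0.634
```

```bash
python3 - <<'E'
from h import *
plan([488.2,-448.1,11],-86.8)
im,d,pz=wsnap('w5')
c=t=515.2-448; 
E
```

```text
t 9.2 at [ 489.6 -448.2   64.2] [-180.     0.   -86.7] q [ 40.  36.  -0.  93.   0.  51. -47.] w 0.634 F [-0.6  0.6 -1. ]
 old-frame shift [-0.002   0.0138  0.5321] new-frame shift [-0.0021  0.0137  0.5321] turn [-0.0002  0.0002  0.0013] minrows 1.1
```

View pics/w5.png

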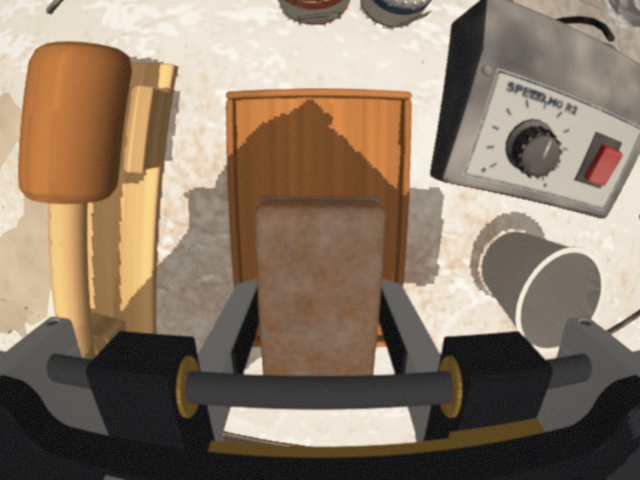

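Emit:
apply_moves --pt "0 0.01 0.2 0 0 0 1" --pt "0 0 0.2 0 0 0 1" --pt "0 0 0.1 0 0 0 1" --pt "0 0 0.04 0 0 0 1" --pt "0 0 0 0 0 0 1" --pt "0 0 0 0 0 0 1"

```text
t: 9.85
eef_pos: [488.9, -448.7, 10.5]
eef_rot: [-179.9, -0.0, -86.8]
ft_force: [0.8, -0.1, 0.5]
gripper_width: 0.63
```

Emit:
apply_moves --pt "0 0 0.014 0 0 0 1" --pt "0 0 0 0 0 0 1" --pt "0 0 0 0 0 0 0.25" --pt "0 0 0 0 0 0 0.25" --pt "0 0 0 0 0 0 0.25" --pt "0 0 -0.2 0 0 0 0.25" --pt "0 0 -0.3 0 0 0 0.25" --pt "0 0 -0.4 0 0 0 0.25" --pt "0 0 -0.4 0 0 0 0" --pt "0 0 -0.4 0 0 0 0" --pt "0 0 0 0 0 0 0"

```text
t: 10.95
eef_pos: [490.2, -449.9, 183.9]
eef_rot: [-179.7, -0.3, -86.8]
ft_force: [0.5, -0.8, 0.1]
gripper_width: 0.969
```

```bash
python3 - <<'E'
from h import *
im,d,pz=wsnap('w6')
plan([574,-68.5,250],-30)
E
```

```text
t 11.0 at [ 489.4 -449.1  180.8] [-179.8   -0.2  -86.8] q [ 40.  29.  -0.  88.   0.  63. -47.] w 0.988 F [-1.2 -0.3 -1.1]
 old-frame shift [-3.7511 -1.059  -0.7001] new-frame shift [-1.17   -3.7195 -0.6919] turn [-0.0009 -0.0028 -0.6313] minrows 7.9
```

View pics/w6.png

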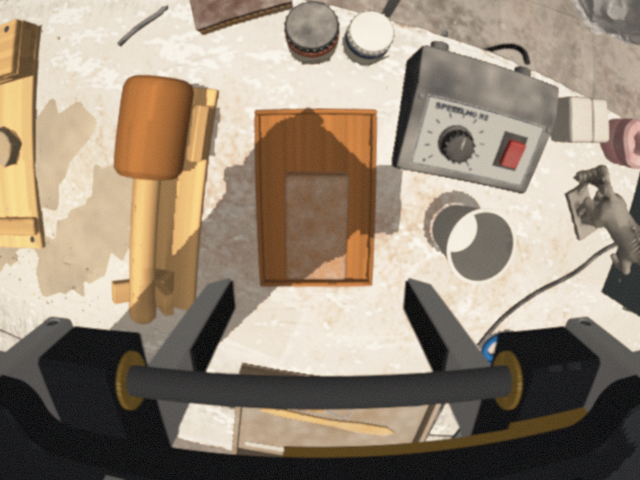

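Emit:
apply_moves --pt "-0.3 -0.08 0 0 0 0 0" --pt "-0.42 -0.12 0 0 0 0 0" --pt "-0.42 -0.12 0 0 0 0 0" --pt "-0.42 -0.12 0 0 0 0 0" --pt "-0.42 -0.12 0 0 0 0 0" --pt "-0.42 -0.12 0 0 0 0 0" --pt "-0.42 -0.12 0 0 0 0 0" --pt "-0.42 -0.12 0 0 0 0 0" --pt "-0.42 -0.12 0 0 0 0 0" --pt "-0.09 -0.02 0 0 0 -0.086 0" --pt "0 0 0 0 0 -0.086 0" --pt "0 0 0 0 0 -0.086 0"

```text
t: 12.2
eef_pos: [572.9, -67.2, 176.9]
eef_rot: [179.9, 0.1, -63.2]
ft_force: [-0.1, 0.3, 0.0]
gripper_width: 1.002
```

Emit:
apply_moves --pt "0 0 0.1 0 0 -0.086 0" --pt "0 0 0.2 0 0 -0.086 0" --pt "0 0 0.2 0 0 -0.086 0" --pt "0 0 0.2 0 0 -0.086 0" --pt "0 0 0.1 0 0 0 0" --pt "0 0 0 0 0 0 0"

```text
t: 12.8
eef_pos: [572.3, -67.9, 96.3]
eef_rot: [179.9, 0.2, -32.9]
ft_force: [-0.3, 0.1, 0.7]
gripper_width: 1.002
```

```bash
python3 - <<'E'
from h import *
plan([574,-68.5,14],-32.5)
im,d,pz=wsnap('w7')
E
```

```text
t 12.8 at [572.3 -67.9  96.3] [179.9   0.2 -32.9] q [ 17.  27. -17. 104.  10.  50. -38.] w 1.002 F [-0.3  0.1  0.7]
 old-frame shift [ 0.0202 -0.0051  0.8232] new-frame shift [ 0.0178 -0.0042  0.8233] turn [ 0.0007  0.0019 -0.0042] minrows 1.6
```

View pics/w7.png

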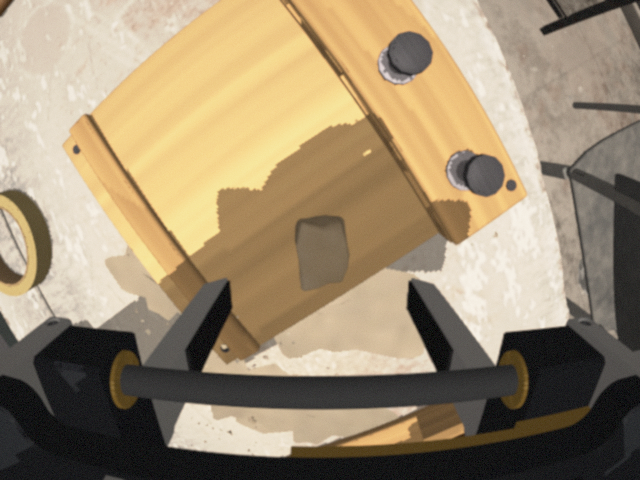

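```bash
python3 - <<'E'
from h import *
im,d,pz=load('w7')
P=toplane('wrist',[(324,253),(299,219),(342,219),(349,273),(328,289),(303,288)],30,pz); print(P.round(1))
plan([*P[1:].mean(0)[:2],14],-28)
E
```

```text
[[577.  -66.9  30. ]
 [575.8 -37.6  30. ]
 [600.2 -53.3  30. ]
 [583.9 -88.9  30. ]
 [564.9 -91.1  30. ]
 [550.4 -80.8  30. ]]
t 12.85 at [573.  -67.9  97.5] [ 1.80e+02  1.00e-01 -3.29e+01] q [ 17.  27. -17. 104.  10.  50. -38.] w 1.003 F [0.  0.1 0.8]
 old-frame shift [0.0315 0.0092 0.8353] new-frame shift [0.0294 0.0121 0.8353] turn [ 0.0002  0.0009 -0.054 ] minrows 1.7
```

Emit:
apply_moves --pt "0.02 0.005 0.2 0 0 -0.054 0" --pt "0 0 0.2 0 0 0 0" --pt "0 0 0.2 0 0 0 0" --pt "0 0 0.23 0 0 0 0" --pt "0 0 0 0 0 0 0" --pt "0 0 0 0 0 0 1" --pt "0 0 0 0 0 0 1" --pt "0 0 0 0 0 0 1" --pt "0 0 0 0 0 0 1" --pt "0 0 0 0 0 0 1" --pt "0 0 0 0 0 0 1" --pt "0 0 0 0 0 0 1"

```text
t: 14.05
eef_pos: [574.8, -69.5, 15.1]
eef_rot: [-180.0, 0.0, -27.8]
ft_force: [0.0, 0.1, 0.0]
gripper_width: 0.438
```

Emit:
apply_moves --pt "0 0 0 0 0 0 1" --pt "0 0 -0.1 0 0 0 1" --pt "0 0 -0.3 0 0 0 1" --pt "0 0 -0.4 0 0 0 1" --pt "0 0 -0.4 0 0 0 1" --pt "0 0 -0.3 0 0 0.08 1" --pt "0 0 0 0 0 0.088 1" --pt "0 0 0 0 0 0.088 1" --pt "0 0 0 0 0 0.088 1" --pt "0 0 0 0 0 0.088 1" --pt "0 0 0 0 0 0.088 1" --pt "0 0 0 0 0 0.088 1"

```text
t: 15.25
eef_pos: [574.7, -69.3, 165.8]
eef_rot: [-180.0, 0.0, -82.8]
ft_force: [0.2, 0.1, -0.1]
gripper_width: 0.389
```

Emit:
apply_moves --pt "0 0 0 0 0 0.045 1" --pt "0 0 0 0 0 0 1"

```text
t: 15.45
eef_pos: [574.8, -69.2, 165.7]
eef_rot: [-180.0, 0.0, -86.6]
ft_force: [-0.8, 0.2, -0.4]
gripper_width: 0.392
```

```bash
python3 - <<'E'
from h import *
im,d,pz=wsnap('w8')
c=np.array([515.2,-446.6]);a=np.radians(3.2);t=c+53*np.array([np.cos(a),np.sin(a)]);print(t)
plan([*t,100],-86.8)
E
```

```text
[ 568.1173605  -443.64146024]
t 15.5 at [574.8 -69.2 165.6] [-180.     0.   -86.4] q [ 10.  22.  -8. 101.   4.  57. -86.] w 0.387 F [ 0.1 -0.7  0.2]
 old-frame shift [3.7327 0.3005 0.6552] new-frame shift [3.7346 0.2756 0.6556] turn [-0.0002  0.0001  0.0042] minrows 7.6
```

View pics/w8.png

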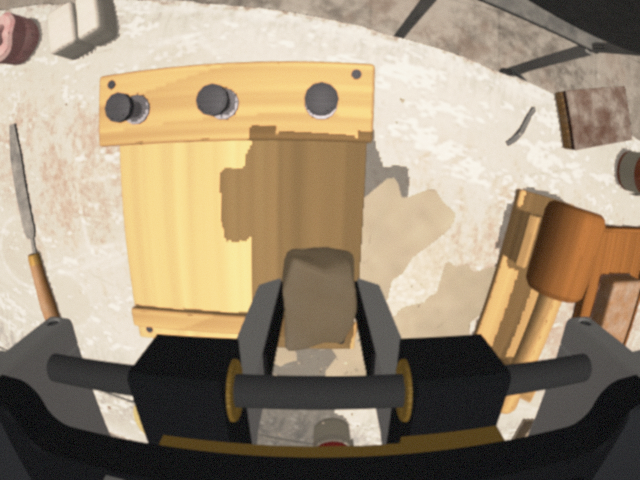

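```bash
python3 - <<'E'
from h import *
im,d,pz=load('w8')
P=toplane('wrist',[(320,253),(318,345),(284,290),(356,290)],165.6+19,pz); print(P.round(1), pz[0])
E
```

```text
[[604.3 -67.4 184.6]
 [556.4 -69.3 184.6]
 [585.3 -51.7 184.6]
 [587.3 -85.3 184.6]] [574.79605913 -69.21384071 165.67209406]
```

Emit:
apply_moves --pt "0.3 0.03 0 0 0 0 1" --pt "0.4 0.03 0 0 0 0 1" --pt "0.4 0.03 0 0 0 0 1" --pt "0.4 0.03 0 0 0 0 1" --pt "0.4 0.03 0 0 0 0 1" --pt "0.4 0.03 0 0 0 0 1" --pt "0.4 0.03 0 0 0 0 1" --pt "0.4 0.03 0 0 0 0 1" --pt "0.4 0.04 0 0 0 0 1" --pt "0.23 0.01 0.2 0 0 0 1" --pt "0 0 0.3 0 0 0 1" --pt "0 0 0 0 0 0 1"

```text
t: 16.7
eef_pos: [566.2, -442.7, 111.0]
eef_rot: [179.7, 0.2, -86.5]
ft_force: [0.5, -0.2, -0.3]
gripper_width: 0.388
```

```bash
python3 - <<'E'
from h import *
im,d,pz=wsnap('w9')
plan([568,-443.6,11],-86.8)
E
```

```text
t 16.75 at [ 567.5 -442.7  113.6] [179.9   0.2 -86.4] q [ 37.  39.  -2.  81.   1.  60. -52.] w 0.386 F [ 0.6  0.8 -0. ]
 old-frame shift [ 0.0125 -0.0069  1.0263] new-frame shift [ 0.0096 -0.0045  1.0263] turn [0.0015 0.0018 0.004 ] minrows 2.1
```

View pics/w9.png

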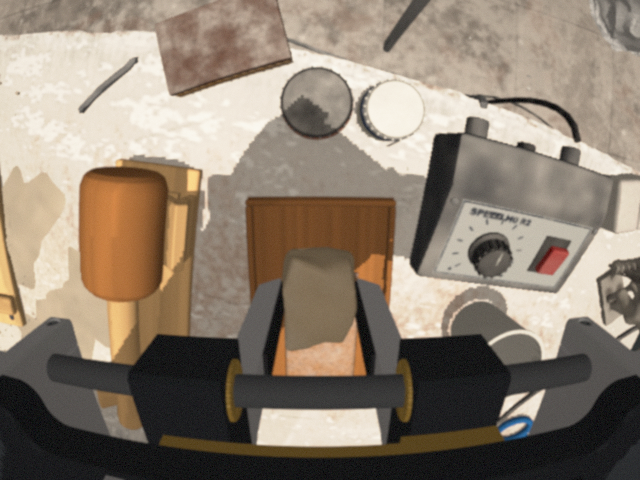

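```bash
python3 - <<'E'
from h import *
im,d,pz=load('w6')
print(toplane('wrist',[(287,175),(347,174),(346,281),(288,281)],32,pz).round(1), toplane('wrist',[(257,110),(376,110)],16,pz).round(1))
plan([564,-443.6,11],-86.8)
E
```

```text
[[ 538.7 -419.3   32. ]
 [ 542.5 -472.6   32. ]
 [ 441.4 -479.2   32. ]
 [ 438.4 -423.8   32. ]] [[ 597.4 -387.3   16. ]
 [ 603.4 -497.2   16. ]]
t 16.75 at [ 567.5 -442.7  113.6] [179.9   0.2 -86.4] q [ 37.  39.  -2.  81.   1.  60. -52.] w 0.386 F [ 0.6  0.8 -0. ]
 old-frame shift [0.01   0.033  1.0264] new-frame shift [0.0073 0.0354 1.0263] turn [0.0015 0.0018 0.004 ] minrows 2.1
```

Emit:
apply_moves --pt "0.007 0.048 0.2 0 0 0 1" --pt "0 0 0.25 0 0 0 1" --pt "0 0 0.2 0 0 0 1" --pt "0 0 0 0 0 0 1" --pt "0 0 0 0 0 0 1"

```text
t: 17.25
eef_pos: [564.6, -444.4, 52.0]
eef_rot: [-179.9, -0.0, -86.5]
ft_force: [0.5, -1.2, 0.1]
gripper_width: 0.387
```

```bash
python3 - <<'E'
from h import *
im,d,pz=wsnap('w10')
plan([563,-443.6,11],-86.8)
E
```

```text
t 17.3 at [ 564.7 -444.7   52.3] [-1.799e+02 -1.000e-01 -8.650e+01] q [ 37.  42.  -2.  84.   1.  54. -52.] w 0.391 F [ 0.6 -0.3 -0.3]
 old-frame shift [-0.0129  0.0171  0.4133] new-frame shift [-0.0122  0.0164  0.4134] turn [-0.0012 -0.0008  0.0035] minrows 0.8
```

View pics/w10.png

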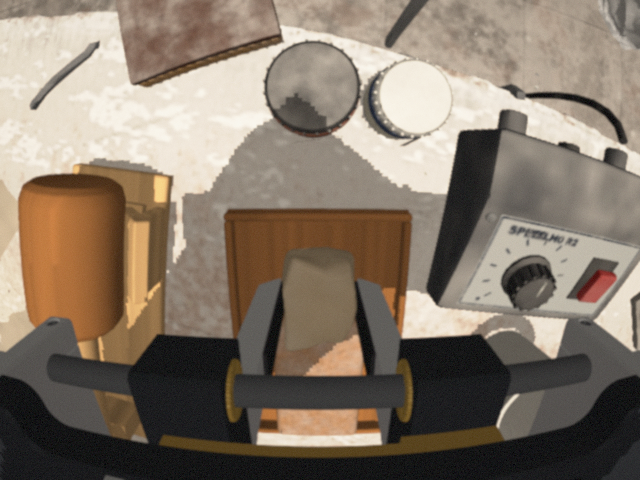

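Emit:
apply_moves --pt "-0.012 0.016 0.2 0 0 0.003 1" --pt "0 0 0.15 0 0 0 1" --pt "0 0 0.06 0 0 0 1" --pt "0 0 0 0 0 0 1" --pt "0 0 0 0 0 0 1"

```text
t: 17.8
eef_pos: [562.2, -443.6, 9.5]
eef_rot: [-180.0, -0.0, -86.8]
ft_force: [-0.3, -0.0, -0.9]
gripper_width: 0.389
```

Emit:
apply_moves --pt "0 0 0 0 0 0 0.4" --pt "0 0 0 0 0 0 0.4" --pt "0 0 0 0 0 0 0.4" --pt "0 0 -0.15 0 0 0 0.4" --pt "0 0 -0.3 0 0 0 0.4" --pt "0 0 -0.4 0 0 0 0.4" --pt "0 0 -0.4 0 0 0 0.4" --pt "0 0 -0.4 0 0 0 0.4" --pt "0 0.3 0 0 0 0 0" --pt "0 0.3 0 0 0 0 0" --pt "0 0 0 0 0 0 0" --pt "0 0 0 0 0 0 0"

```text
t: 19.0
eef_pos: [501.9, -447.0, 175.5]
eef_rot: [-179.9, -0.0, -86.9]
ft_force: [0.6, 1.1, -0.3]
gripper_width: 0.906
```

```bash
python3 - <<'E'
from h import *
im,d,pz=wsnap('w11')
plan([460,-300,250],-90)
c=cv2.imread('pics/w11.png')[60:300,80:420]; cv2.imwrite('pics/w11z.png',cv2.resize(c,None,fx=2.3,fy=2.3,interpolation=cv2.INTER_CUBIC))
E
```

```text
t 19.05 at [ 502.6 -446.7  175.1] [-179.9   -0.   -86.8] q [ 40.  30.  -2.  87.   1.  63. -48.] w 0.948 F [ 0.4 -0.1  0.3]
 old-frame shift [-1.4878  0.3429 -0.7505] new-frame shift [-1.4666  0.4264 -0.7494] turn [-0.0007 -0.0003  0.0356] minrows 3.4
```

View pics/w11z.png

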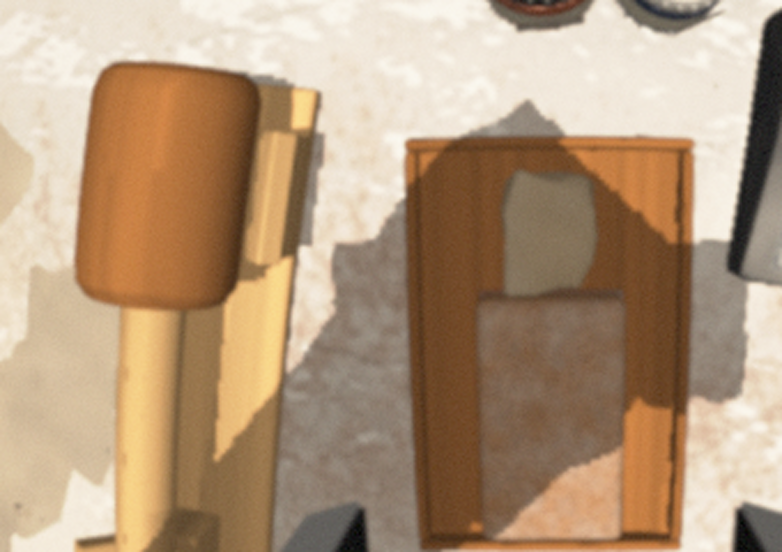

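```bash
cat >> h.py <<'E'
def dpt(uv,d,pz):
    m=env.camera_model('wrist'); o,dd=rays('wrist',uv,pz); H=m['hand_eye']; ax=pz[1]@H[:3,:3]@np.array([0,0,1.])
    z=np.array([d[int(round(v)),int(round(u))] for u,v in np.atleast_2d(uv)]); return o+dd*(z/(dd@ax))[:,None]
E
python3 - <<'E'
from h import *
im,d,pz=load('w11')
z=lambda L:[(x/2.3+80,y/2.3+60) for x,y in L]
print(dpt(z([(550,200),(550,240),(550,270),(520,230),(580,230),(550,320),(550,500),(500,400),(600,400),(440,300),(160,180),(150,450)]),d,pz).round(1))
E
```

```text
[[ 576.1 -443.    26.9]
 [ 560.7 -443.8   26.4]
 [ 549.1 -444.5   25.9]
 [ 564.  -432.2   27.6]
 [ 565.2 -455.1   25.1]
 [ 530.5 -445.5   31.3]
 [ 457.7 -449.5   31.9]
 [ 498.  -427.8   31.2]
 [ 500.4 -466.6   32.2]
 [ 532.5 -400.     5. ]
 [ 581.6 -314.    88.1]
 [ 481.5 -296.9   69.1]]
```

```bash
python3 - <<'E'
from h import *
plan([520,360,240],-90)
E
```

```text
t 19.05 at [ 502.6 -446.7  175.1] [-179.9   -0.   -86.8] q [ 40.  30.  -2.  87.   1.  63. -48.] w 0.948 F [ 0.4 -0.1  0.3]
 old-frame shift [-8.0439 -0.6251 -0.6527] new-frame shift [-8.0666 -0.1736 -0.6494] turn [-0.0007 -0.0003  0.0356] minrows 16.2
```

Emit:
apply_moves --pt "0 0 -0.3 0 0 0.0356 0" --pt "-0.3 0 -0.35 0 0 0 0" --pt "-0.42 -0.01 0 0 0 0 0" --pt "-0.42 -0.01 0 0 0 0 0" --pt "-0.42 -0.01 0 0 0 0 0" --pt "-0.42 -0.01 0 0 0 0 0" --pt "-0.42 -0.01 0 0 0 0 0" --pt "-0.42 -0.01 0 0 0 0 0" --pt "-0.42 -0.01 0 0 0 0 0" --pt "-0.42 -0.01 0 0 0 0 0" --pt "-0.42 -0.01 0 0 0 0 0" --pt "-0.42 -0.01 0 0 0 0 0"

```text
t: 20.25
eef_pos: [512.5, 5.8, 239.5]
eef_rot: [-180.0, 0.0, -89.9]
ft_force: [0.8, -0.1, 0.2]
gripper_width: 0.999
```

Emit:
apply_moves --pt "-0.42 -0.01 0 0 0 0 0" --pt "-0.42 -0.01 0 0 0 0 0" --pt "-0.42 -0.01 0 0 0 0 0" --pt "-0.42 -0.01 0 0 0 0 0" --pt "-0.42 -0.01 0 0 0 0 0" --pt "-0.42 -0.01 0 0 0 0 0" --pt "-0.42 -0.01 0 0 0 0 0" --pt "-0.42 0 0 0 0 0 0" --pt "-0.2 0 0 0 0 0 0" --pt "0 0 0 0 0 0 0" --pt "0 0 0 0 0 0 0"

```text
t: 21.35
eef_pos: [519.1, 359.6, 238.9]
eef_rot: [180.0, -0.0, -90.0]
ft_force: [0.4, -0.4, -0.1]
gripper_width: 0.998
```

```bash
python3 - <<'E'
from h import *
im,d,pz=wsnap('w12')
plan([520,360,240],-90)
E
```

```text
t 21.4 at [519.5 358.8 239. ] [180.  -0. -90.] q [ -20.   25.  -23.   89.   10.   69. -135.] w 0.998 F [ 0.5 -0.7  0.4]
 old-frame shift [-0.0122 -0.0054 -0.0096] new-frame shift [-0.0122 -0.0054 -0.0096] turn [ 0.0001 -0.0002 -0.0003] minrows 0.0
```

View pics/w12.png

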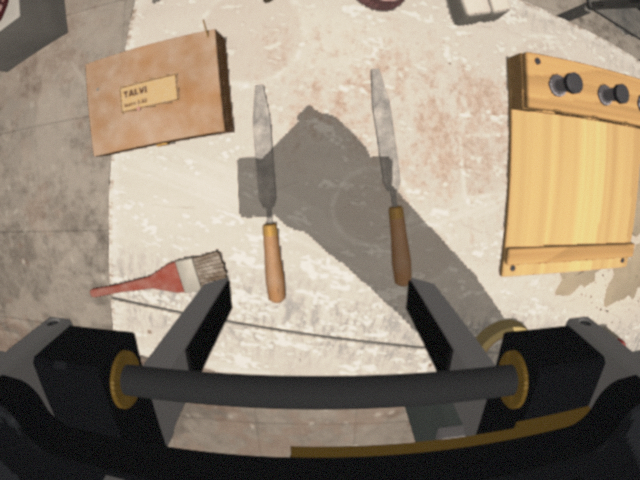

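```bash
python3 - <<'E'
from h import *
im,d,pz=load('w12')
for t,hs,b in [((260,87),(269.5,225),(276.5,300)),((376,70),(396,208),(402,283))]:
    T=toplane('wrist',t,6,pz)[0]; H=toplane('wrist',hs,19,pz)[0]; B=toplane('wrist',b,12,pz)[0]
    v=T-B; L=np.hypot(*v[:2]); a=np.degrees(np.arctan2(v[1],v[0])); u=v[:2]/L
    print(T.round(1),H.round(1),B.round(1),'L',L.round(1),'ang',a.round(2),'grip',(T[:2]-183*u).round(1))
# rack
print('rack',toplane('wrist',[(526,53),(521,110)],49,pz).round(1),toplane('wrist',[(566,84),(613,94)],85,pz).round(1))
plan([467,318,90],-90)
E
```

```text
[660.  424.5   6. ] [506.9 414.4  19. ] [413.3 410.5  12. ] L 247.1 ang 3.23 grip [477.3 414.2]
[679.6 297.4   6. ] [526.5 274.7  19. ] [434.8 260.5  12. ] L 247.6 ang 8.57 grip [498.7 270.1]
rack [[710.  134.3  49. ]
 [643.9 141.9  49. ]] [[675.2 105.4  85. ]
 [677.4  32.5  85. ]]
t 21.4 at [519.5 358.8 239. ] [180.  -0. -90.] q [ -20.   25.  -23.   89.   10.   69. -135.] w 0.998 F [ 0.5 -0.7  0.4]
 old-frame shift [0.4076 0.5242 1.4906] new-frame shift [0.4078 0.5246 1.4904] turn [ 0.0001 -0.0002 -0.0003] minrows 3.3
```

```bash
python3 - <<'E'
from h import *
p,d=env.snapshot('top'); cv2.imwrite('pics/top1.png',p[:,:,::-1])
c=p[180:340,130:370,::-1]; cv2.imwrite('pics/top1z.png',cv2.resize(c,None,fx=3.3,fy=3.3,interpolation=cv2.INTER_CUBIC))
im,d,pz=load('w12')
print(proj('wrist',[[680,90,85],[680,13,85],[712.7,132,49]],pz))
print(dpt([(573,83),(526,56),(391,150),(260,150),(400,250),(273,260)],d,pz).round(1))
E
```

```text
[[576.75475793  82.16993505]
 [623.91871672  94.999418  ]
 [527.59857638  51.1092792 ]]
[[678.3  94.7  84.1]
 [706.5 134.4  48.9]
 [589.8 279.4   3.7]
 [589.2 425.3   4. ]
 [477.  266.7  15.5]
 [464.5 412.5  13.8]]
```

View pics/top1z.png

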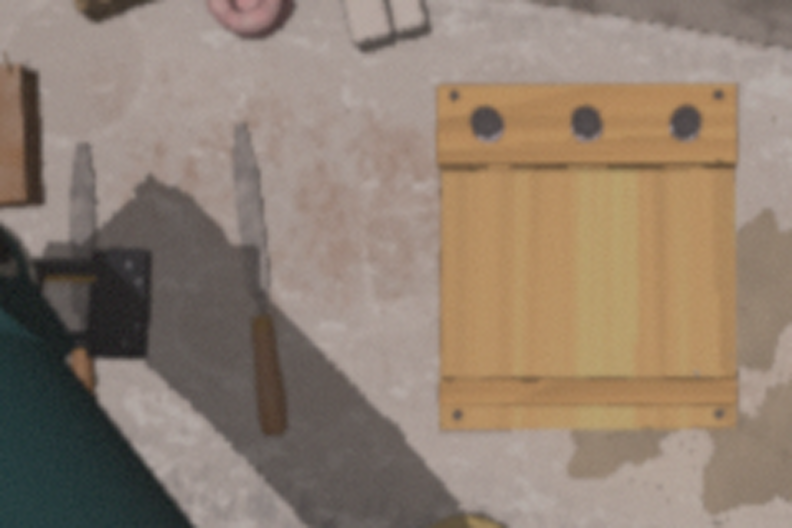

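```bash
python3 - <<'E'
from h import *
plan([503.5,271,80],-81.4)
E
```

```text
t 21.45 at [519.6 358.4 239.2] [-180.    -0.   -90.1] q [ -20.   25.  -23.   89.   10.   69. -135.] w 0.998 F [ 0.1 -0.5  0. ]
 old-frame shift [0.8734 0.1606 1.592 ] new-frame shift [0.8397 0.2903 1.5917] turn [-0.0001 -0.0002 -0.0964] minrows 3.6
```

Emit:
apply_moves --pt "0 0 0.1 0 0 -0.05 0" --pt "0 0 0.1 0 0 -0.046 0" --pt "0.28 0.1 0.3 0 0 0 0" --pt "0.28 0.1 0.3 0 0 0 0" --pt "0.28 0.09 0.3 0 0 0 0" --pt "0 0 0.3 0 0 0 0" --pt "0 0 0.2 0 0 0 0" --pt "0 0 0 0 0 0 0" --pt "0 0 0 0 0 0 0"

```text
t: 22.35
eef_pos: [503.6, 271.5, 79.8]
eef_rot: [-180.0, 0.0, -81.4]
ft_force: [0.7, 0.7, -0.1]
gripper_width: 1.002
```

```bash
python3 - <<'E'
from h import *
im,d,pz=wsnap('w13')
plan([503.5,271,2],-81.4)
E
```

```text
t 22.4 at [503.8 271.9  80.3] [-179.9    0.   -81.4] q [ -14.   29.  -22.  105.   14.   48. -125.] w 1.0 F [-0.3  0.2 -0.7]
 old-frame shift [0.0084 0.0056 0.7833] new-frame shift [0.0081 0.0046 0.7834] turn [-0.0008  0.0003 -0.    ] minrows 1.6
```

View pics/w13.png

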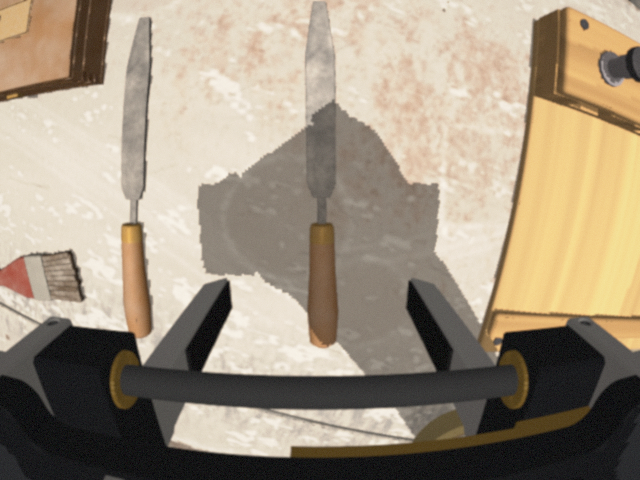

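```bash
python3 - <<'E'
from h import *
im,d,pz=load('w13')
P=toplane('wrist',[(321,224),(320,3),(322,346)],10,pz);p,R=pz
print(((P-p)@R).round(1))
E
```

```text
[[   1.1  -22.9   69.8]
 [   0.3 -176.1   69.9]
 [   2.1   73.4   69.8]]
```

Emit:
apply_moves --pt "0.012 0 0.25 0 0 0 0.2" --pt "0 0 0.25 0 0 0 0.2" --pt "0 0 0.2 0 0 0 0.2" --pt "0 0 0.075 0 0 0 0.2" --pt "0 0 0 0 0 0 0.2" --pt "0 0 0 0 0 0 0.2" --pt "0 0 0 0 0 0 1" --pt "0 0 0 0 0 0 1" --pt "0 0 0 0 0 0 1" --pt "0 0 0 0 0 0 1" --pt "0 0 0 0 0 0 1" --pt "0 0 0 0 0 0 1" --newtons 30

```text
t: 23.6
eef_pos: [503.3, 270.7, 1.6]
eef_rot: [180.0, 0.0, -81.4]
ft_force: [0.2, 0.6, -0.1]
gripper_width: 0.324
```

Emit:
apply_moves --pt "0 0 0 0 0 0 1" --pt "0 0 0 0 0 0 1"

```text
t: 23.8
eef_pos: [503.3, 270.6, 1.5]
eef_rot: [180.0, 0.0, -81.4]
ft_force: [-0.2, -0.1, 1.3]
gripper_width: 0.184
```

Emit:
apply_moves --pt "0 0 0 0 0 0 1" --pt "0 0 0 0 0 0 1"

```text
t: 24.0
eef_pos: [503.3, 270.6, 1.5]
eef_rot: [180.0, 0.0, -81.4]
ft_force: [-1.4, 0.0, -0.1]
gripper_width: 0.176
```

Emit:
apply_moves --pt "0 0 -0.1 0 0 0 1" --pt "0 0 -0.2 0 0 0 1" --pt "0 0 -0.2 0 0 0 1" --pt "0 0 -0.2 0 0 0 1" --pt "0 0 0 0 0 0 1" --pt "0 0 0 0 0 0 1"

```text
t: 24.6
eef_pos: [503.5, 270.6, 71.9]
eef_rot: [-180.0, 0.0, -81.4]
ft_force: [0.1, 0.1, -0.2]
gripper_width: 0.182
```

```bash
python3 - <<'E'
from h import *
im,d,pz=wsnap('w14')
plan([503.5,271,2],-81.4)
c=pz[0]+0; side,_=env.snapshot('side'); cv2.imwrite('pics/s14.png',cv2.resize(side[280:420,220:440,::-1],None,fx=3.5,fy=3.5,interpolation=cv2.INTER_CUBIC))
E
```

```text
t 24.65 at [503.1 270.4  71.2] [180.   -0.  -81.4] q [ -14.   30.  -22.  106.   15.   47. -125.] w 0.182 F [-0.1  0.7 -0.1]
 old-frame shift [-0.0056 -0.0047  0.6924] new-frame shift [-0.0055 -0.0045  0.6924] turn [ 0.0002 -0.0001  0.0002] minrows 1.4
```

View pics/w14.png

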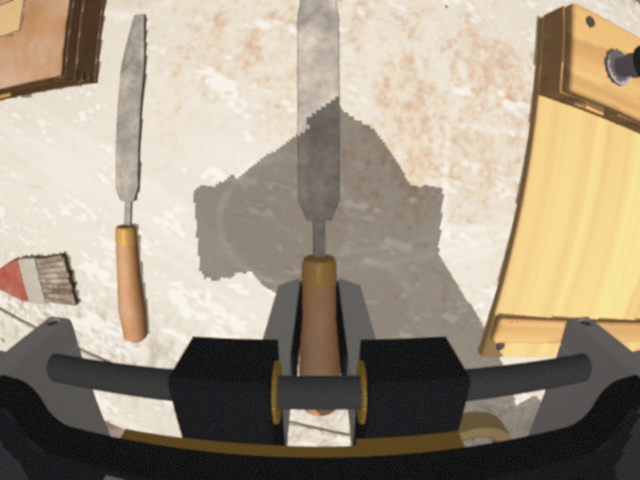

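View pics/s14.png

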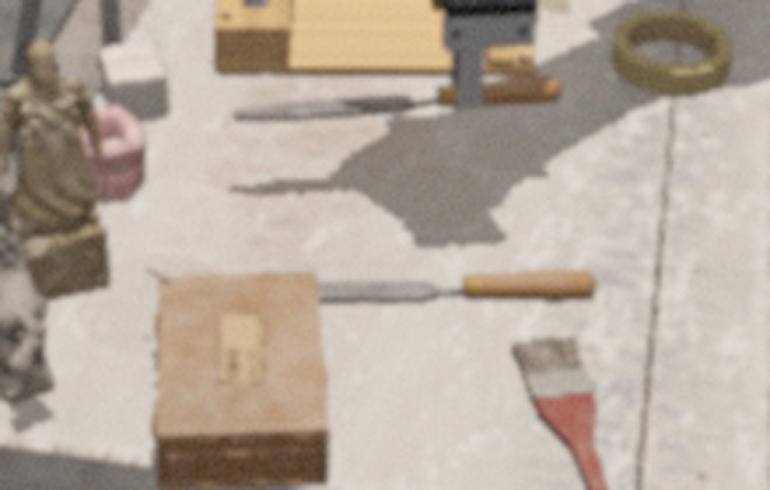

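```bash
python3 - <<'E'
from h import *
im,d,pz=load('w14'); p,R=pz
P=dpt([(318,205),(318,150),(318,100),(318,50),(318,20),(318,268),(318,290),(318,320)],d,pz); print(((P-p)@R).round(1))
E
```

```text
[[  -0.9  -48.4   -1.2]
 [  -0.9  -75.    -2.1]
 [  -0.9  -98.9   -1.2]
 [  -0.9 -123.7   -0.7]
 [  -0.9 -139.3   -0.9]
 [  -0.9  -19.8  -11.4]
 [  -0.9   -8.9  -12.6]
 [  -0.9    6.8  -13.8]]
```

```bash
python3 - <<'E'
from h import *
im,d,pz=load('w8')
c=im[50:350,80:400,::-1]; cv2.imwrite('pics/w8z.png',cv2.resize(c,None,fx=2,fy=2,interpolation=cv2.INTER_CUBIC))
im,d,pz=load('w3')
c=im[40:265,165:375,::-1]; cv2.imwrite('pics/w3r.png',cv2.resize(c,None,fx=2.6,fy=2.6,interpolation=cv2.INTER_CUBIC))
E
```

```text
(no output)
```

View pics/w8z.png

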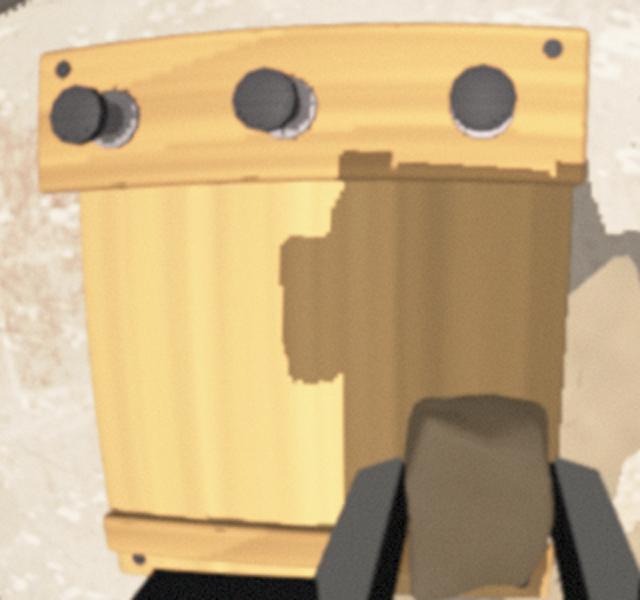

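View pics/w3r.png

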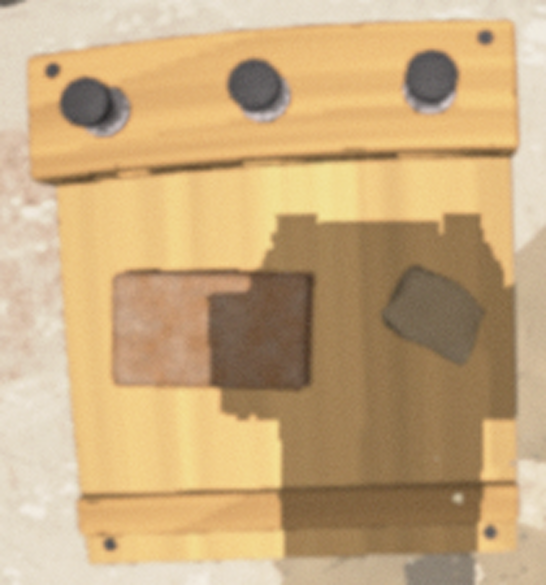

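```bash
python3 - <<'E'
from h import *
def fit(n,z,pins,edge):
    im,d,pz=load(n)
    P=toplane('wrist',z(pins),85,pz)[:,:2]; E=toplane('wrist',z(edge),49,pz)[:,:2]
    print(n,'pins',P.round(1).tolist(),'corners',E.round(1).tolist())
    loc=np.array([[30,78],[30,0],[30,-78],[65,120],[65,-120],[0,-120],[0,120]],float); W=np.r_[P,E]
    for L,Q,nm in ((loc,W,'all'),(loc[:3],P,'pins')):
        a=L-L.mean(0); b=Q-Q.mean(0); th=np.arctan2((a[:,0]*b[:,1]-a[:,1]*b[:,0]).sum(),(a*b).sum()); R=np.array([[np.cos(th),-np.sin(th)],[np.sin(th),np.cos(th)]])
        t=Q.mean(0)-R@L.mean(0); print(nm,'yaw',np.degrees(th).round(2),'org',t.round(1),'res',(Q-(L@R.T+t)).round(1).tolist())
fit('w8',lambda L:[(x/2+80,y/2+50) for x,y in L],[(78,115),(266,100),(483,98)],[(40,55),(587,30),(586,180),(42,190)])
fit('w3',lambda L:[(x/2.6+165,y/2.6+40) for x,y in L],[(87,102),(255,85),(431,77)],[(28,60),(514,21),(517,150),(33,180)])
E
```

```text
w8 pins [[678.4, 88.8], [681.0, 12.1], [683.5, -64.1]] corners [[710.7, 132.3], [718.8, -103.3], [658.0, -106.7], [649.5, 128.6]]
all yaw 2.07 org [651.4  11.4] res [[-0.2, -1.6], [-0.5, -0.4], [-0.7, 1.4], [-1.3, -1.3], [-1.9, 2.9], [2.2, 1.8], [2.4, -2.7]]
pins yaw 1.91 org [651.   11.2] res [[0.0, -1.4], [0.0, -0.2], [-0.1, 1.6]]
w3 pins [[677.9, 88.9], [680.3, 12.3], [682.4, -64.0]] corners [[709.7, 132.1], [718.5, -104.5], [654.6, -105.6], [647.9, 129.2]]
all yaw 1.86 org [650.2  11.6] res [[0.3, -1.7], [0.1, -0.3], [-0.3, 1.4], [-1.6, -1.5], [-0.5, 1.7], [0.5, 2.7], [1.5, -2.3]]
pins yaw 1.69 org [650.2  11.5] res [[0.0, -1.5], [0.1, -0.1], [-0.1, 1.6]]
```

```bash
python3 - <<'E'
from h import *
plan([440.4,-73.5,130],-88.1)
E
```

```text
t 24.7 at [502.9 270.4  70.9] [179.9  -0.  -81.4] q [ -14.   30.  -22.  106.   15.   47. -125.] w 0.178 F [-0.1 -0.8 -0.4]
 old-frame shift [ 3.3065  1.1346 -0.5888] new-frame shift [ 3.4164  0.7391 -0.5909] turn [ 0.0006 -0.0002  0.0747] minrows 7.1
```

Emit:
apply_moves --pt "0 0 -0.2 0 0 0.037 1" --pt "0 0 -0.4 0 0 0.0375 1" --pt "0.25 0.08 0 0 0 0 1" --pt "0.4 0.08 0 0 0 0 1" --pt "0.4 0.08 0 0 0 0 1" --pt "0.4 0.08 0 0 0 0 1" --pt "0.4 0.08 0 0 0 0 1" --pt "0.4 0.08 0 0 0 0 1" --pt "0.4 0.08 0 0 0 0 1" --pt "0.4 0.08 0 0 0 0 1" --pt "0.36 0.1 0 0 0 0 1" --pt "0 0 0 0 0 0 1"

```text
t: 25.9
eef_pos: [439.2, -76.9, 130.8]
eef_rot: [179.9, -0.0, -88.4]
ft_force: [-0.1, 0.5, -1.5]
gripper_width: 0.177
```

Emit:
apply_moves --pt "0 0 0.2 0 0 0 1" --pt "0 0 0.3 0 0 0 1" --pt "0 0 0 0 0 0 1" --pt "0 0 0 0 0 0 1"

```text
t: 26.3
eef_pos: [440.5, -72.1, 81.5]
eef_rot: [179.9, 0.0, -88.0]
ft_force: [0.2, -0.6, -0.9]
gripper_width: 0.18
```

```bash
python3 - <<'E'
from h import *
wsnap('w15')
plan([440.4,-73.5,28],-88.1)
E
```

```text
t 26.35 at [441.1 -72.3  82.2] [180.    0.  -88.1] q [ 18.  17. -14. 123.   6.  41. -88.] w 0.183 F [-0.  -0.6 -1.1]
 old-frame shift [0.0118 0.007  0.5417] new-frame shift [0.0117 0.0071 0.5417] turn [0.0001 0.0002 0.0005] minrows 1.1
```

View pics/w15.png

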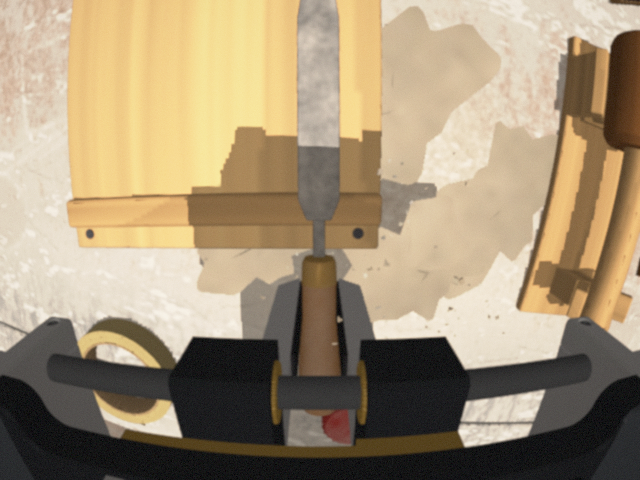

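Emit:
apply_moves --pt "0.012 0 0.2 0 0 0 1" --pt "0 0 0.2 0 0 0 1" --pt "0 0 0.14 0 0 0 1" --pt "0 0 0 0 0 0 1" --pt "0 0 0 0 0 0 1"

```text
t: 26.85
eef_pos: [441.5, -73.8, 28.6]
eef_rot: [-179.9, -0.0, -88.1]
ft_force: [-0.7, -0.2, -1.0]
gripper_width: 0.177
```

```bash
python3 - <<'E'
from h import *
wsnap('w16')
plan([522.4,-70.8,28],-88.1)
side,_=env.snapshot('side'); cv2.imwrite('pics/s16.png',cv2.resize(side[220:340,260:440,::-1],None,fx=4.2,fy=4.2,interpolation=cv2.INTER_CUBIC))
E
```

```text
t 26.9 at [441.7 -73.8  28.8] [-179.9   -0.   -88.1] q [ 17.  22. -13. 124.   9.  34. -91.] w 0.177 F [-0.8  0.4 -0.6]
 old-frame shift [-0.0033 -0.808   0.0088] new-frame shift [-0.0037 -0.808   0.0077] turn [-0.0009 -0.0002  0.0003] minrows 1.6
```

View pics/s16.png

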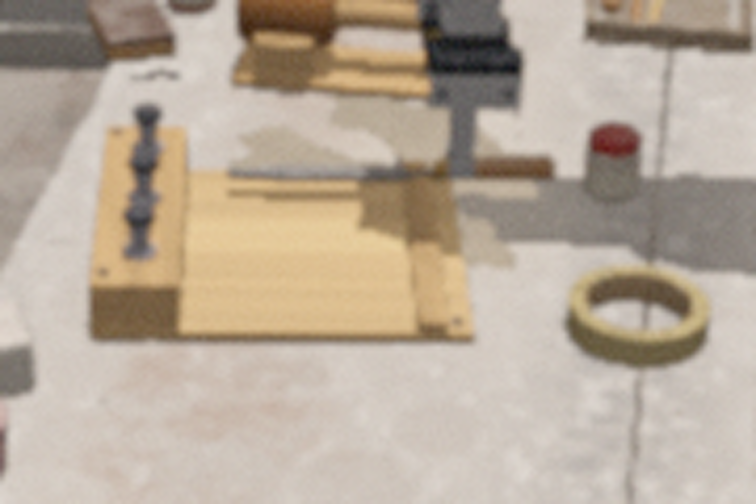

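View pics/w16.png

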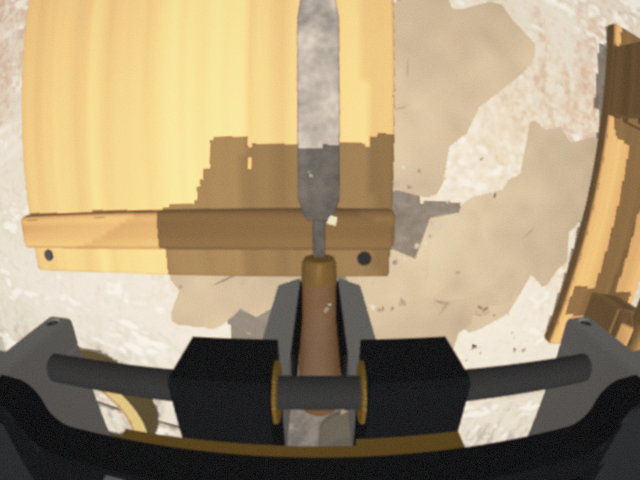

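Emit:
apply_moves --pt "0 -0.1 0.005 0 0 0 1" --pt "0 -0.15 0 0 0 0 1" --pt "0 -0.15 0 0 0 0 1" --pt "0 -0.1 0 0 0 0 1" --pt "0 0 0 0 0 0 1" --pt "0 0 0 0 0 0 1"

```text
t: 27.55
eef_pos: [490.5, -72.1, 27.0]
eef_rot: [180.0, 0.0, -88.1]
ft_force: [-0.5, 0.1, -1.2]
gripper_width: 0.184
```

```bash
python3 - <<'E'
from h import *
im,d,pz=wsnap('w17')
plan([522.4,-70.8,28],-88.1)
P=dpt([(318,205),(318,100),(318,30),(318,290)],d,pz); print(((P-pz[0])@pz[1]).round(1))
side,_=env.snapshot('side'); cv2.imwrite('pics/s17.png',cv2.resize(side[220:340,260:440,::-1],None,fx=4.2,fy=4.2,interpolation=cv2.INTER_CUBIC))
E
```

```text
t 27.6 at [490.3 -72.2  27. ] [180.    0.  -88.1] q [ 15.  26. -12. 118.   9.  37. -91.] w 0.181 F [ 0.3 -0.1 -0.5]
 old-frame shift [-0.003  -0.3216 -0.0104] new-frame shift [-0.0031 -0.3216 -0.0102] turn [0.0004 0.     0.0002] minrows 0.6
[[  -1.   -48.4   -1.2]
 [  -1.   -98.8   -1.7]
 [  -1.  -133.7   -1.7]
 [  -1.    -9.   -12.9]]
```

View pics/s17.png

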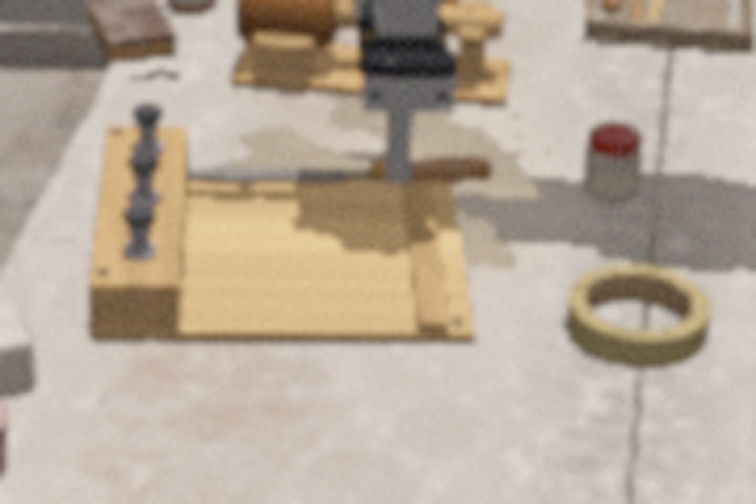

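View pics/w17.png

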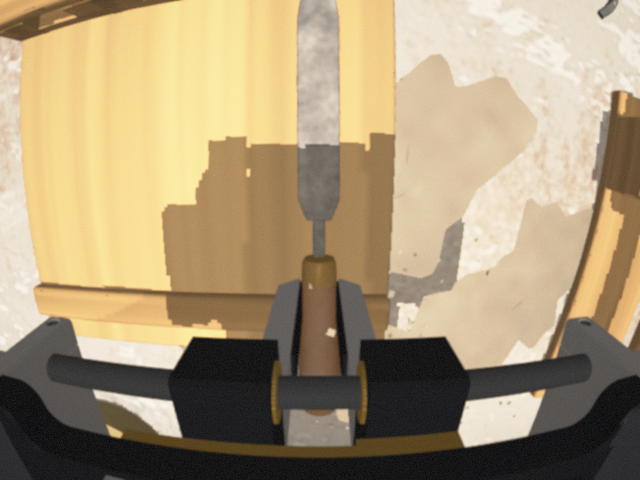

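Emit:
apply_moves --pt "0 -0.08 0 0 0 0 1" --pt "0 -0.08 0 0 0 0 1" --pt "0 -0.08 0 0 0 0 1" --pt "0 -0.05 0 0 0 0 1" --pt "0 -0.04 0 0 0 0 1" --pt "0 0 0 0 0 0 1" --pt "0 0 0 0 0 0 1"

```text
t: 28.35
eef_pos: [523.6, -71.0, 26.9]
eef_rot: [180.0, 0.0, -88.1]
ft_force: [-0.2, 0.3, -1.7]
gripper_width: 0.179
```

Emit:
apply_moves --pt "0 -0.02 0 0 0 0 1" --pt "0 -0.01 0 0 0 0 1" --pt "0 0 0 0 0 0 1"

```text
t: 28.65
eef_pos: [526.9, -70.9, 27.1]
eef_rot: [-180.0, 0.0, -88.1]
ft_force: [-0.5, -0.3, -1.3]
gripper_width: 0.183
```

Emit:
apply_moves --pt "0 -0.02 0 0 0 0 1" --pt "0 -0.01 0 0 0 0 1" --pt "0 0 0 0 0 0 1"

```text
t: 28.95
eef_pos: [528.9, -70.9, 26.7]
eef_rot: [179.9, 0.0, -88.1]
ft_force: [-5.3, 0.4, -1.7]
gripper_width: 0.178
```

Emit:
apply_moves --pt "0 0.01 0.02 0 0 0 1" --pt "0 0 0.02 0 0 0 1" --pt "0 0 0.01 0 0 0 1" --pt "0 0 0 0 0 0 1"

```text
t: 29.35
eef_pos: [528.8, -70.8, 21.9]
eef_rot: [180.0, 0.0, -88.1]
ft_force: [-2.7, 1.3, -0.8]
gripper_width: 0.181
```

Emit:
apply_moves --pt "0 0 0.015 0 0 0 1" --pt "0 0 0 0 0 0 1" --pt "0 0 0 0 0 0 0.6" --pt "0 0 0 0 0 0 0.5" --pt "0 0 0 0 0 0 0.5" --pt "0 0 0 0 0 0 0.5" --pt "0 0 -0.1 0 0 0 0.5" --pt "0 0 -0.3 0 0 0 0.5" --pt "0 0 -0.3 0 0 0 0.5" --pt "0 0 -0.3 0 0 0 0" --pt "0 0 0 0 0 0 0" --pt "0 0 0 0 0 0 0"

```text
t: 30.55
eef_pos: [529.1, -71.0, 121.4]
eef_rot: [-179.9, -0.0, -88.1]
ft_force: [-0.3, 0.1, -0.7]
gripper_width: 0.715
```

```bash
python3 - <<'E'
from h import *
im,d,pz=wsnap('w18')
plan([475,410,220],-87)
side,_=env.snapshot('side'); cv2.imwrite('pics/s18.png',cv2.resize(side[220:380,240:440,::-1],None,fx=3.5,fy=3.5,interpolation=cv2.INTER_CUBIC))
E
```

```text
t 30.6 at [528.7 -70.9 120.6] [-180.    -0.   -88.1] q [ 16.  21. -14. 110.   7.  50. -89.] w 0.758 F [ 0.6 -0.2  0.4]
 old-frame shift [-4.8245  0.3753 -0.9947] new-frame shift [-4.8308  0.2841 -0.9944] turn [-0.    -0.    -0.012] minrows 9.9
```

View pics/w18.png

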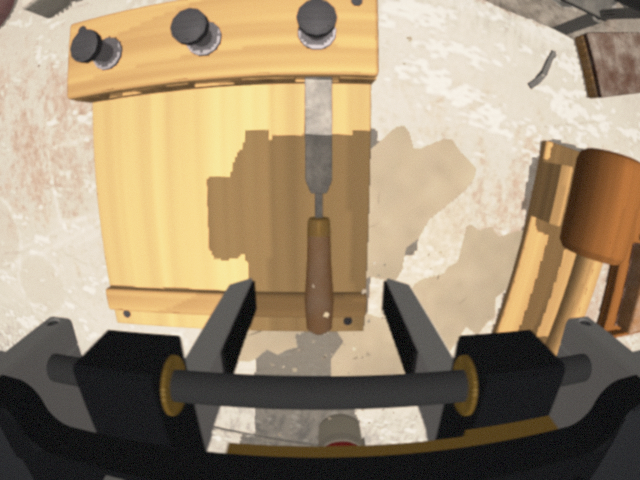

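View pics/s18.png

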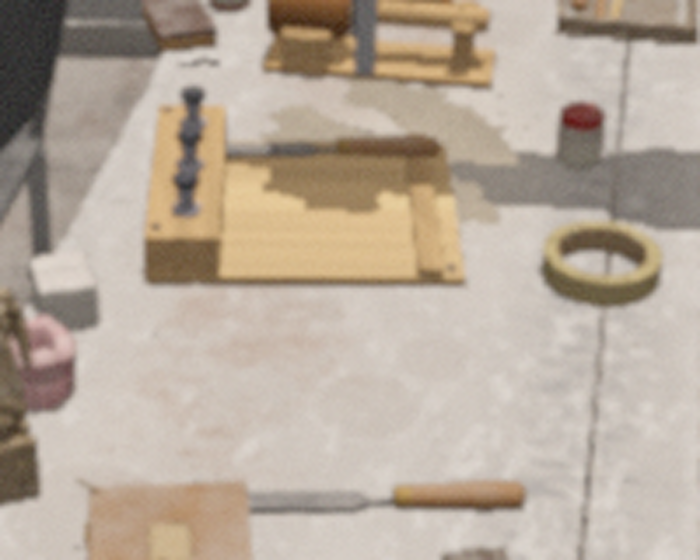

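```bash
python3 - <<'E'
from h import *
im,d,pz=load('w18')
a=np.radians(1.9); U=np.array([[np.cos(a),np.sin(a)],[-np.sin(a),np.cos(a)]])
def loc(P): P=np.atleast_2d(P).copy(); P[:,:2]=(P[:,:2]-[650.7,11.5])@U.T; return P.round(1)
print(loc(toplane('wrist',[(318,333)],28,pz)),loc(toplane('wrist',[(319,219)],37,pz)))
print(loc(dpt([(318,100),(318,120),(318,150),(318,175),(319,240),(319,290),(318,318),(180,310)],d,pz)))
E
```

```text
[[-199.1  -77.4   28. ]] [[-100.8  -78.1   37. ]]
[[ -13.9  -77.3   21.9]
 [ -29.2  -77.3   24. ]
 [ -51.5  -77.4   24.4]
 [ -70.1  -77.4   23.5]
 [-117.4  -78.1   34. ]
 [-156.5  -78.1   36.3]
 [-180.2  -77.4   37.3]
 [-184.7   43.7   19.8]]
```

Emit:
apply_moves --pt "0 0 -0.3 0 0 0 0" --pt "-0.2 0.02 -0.4 0 0 0 0" --pt "-0.42 0.03 -0.2 0 0 0 0" --pt "-0.42 0.03 0 0 0 0 0" --pt "-0.42 0.03 0 0 0 0 0" --pt "-0.42 0.03 0 0 0 0 0" --pt "-0.42 0.03 0 0 0 0 0" --pt "-0.42 0.03 0 0 0 0 0" --pt "-0.42 0.03 0 0 0 0 0" --pt "-0.42 0.03 0 0 0 0 0" --pt "-0.42 0.04 0 0 0 0 0" --pt "-0.42 0.04 0 0 0 0 0"

```text
t: 31.85
eef_pos: [479.3, 369.2, 209.5]
eef_rot: [179.9, -0.0, -88.1]
ft_force: [-0.0, 0.0, 0.9]
gripper_width: 1.0
```

Emit:
apply_moves --pt "-0.42 0.04 0.2 0 0 0 0" --pt "0 0 0.3 0 0 0 0" --pt "0 0 0.3 0 0 0 0" --pt "0 0 0.2 0 0 0 0" --pt "0 0 0 0 0 0 0" --pt "0 0 0 0 0 0 0"

```text
t: 32.45
eef_pos: [474.5, 409.6, 110.5]
eef_rot: [179.9, -0.0, -88.1]
ft_force: [0.1, 0.2, 1.4]
gripper_width: 0.999
```

```bash
python3 - <<'E'
from h import *
im,d,pz=wsnap('w19')
plan([480,414,80],-86.8)
E
```

```text
t 32.5 at [474.9 409.8 111.3] [-180.     0.   -88.1] q [ -25.   32.  -25.   96.   16.   55. -144.] w 1.001 F [ 1.   0.6 -0.1]
 old-frame shift [-0.0396 -0.0525  0.3126] new-frame shift [-0.0386 -0.0534  0.3126] turn [-0.0001  0.0003 -0.0143] minrows 0.6
```

View pics/w19.png

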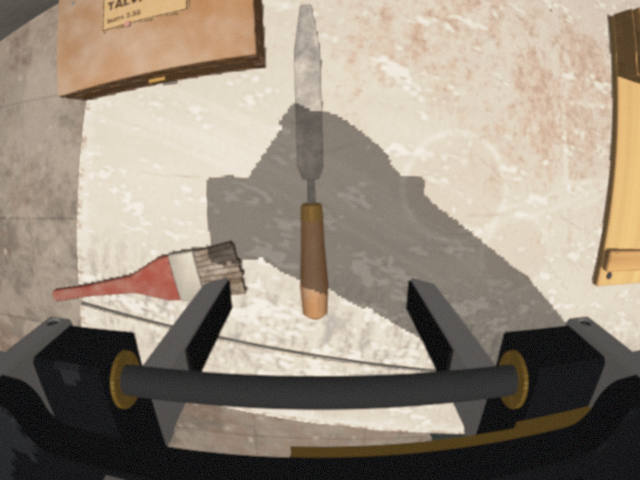

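```bash
python3 - <<'E'
from h import *
im,d,pz=load('w19')
H=toplane('wrist',[(312,204)],10,pz)[0];B=toplane('wrist',[(315.5,317)],10,pz)[0];T=toplane('wrist',[(306,5)],6,pz)[0]
br=toplane('wrist',[(245,290),(240,245)],10,pz); print(H,B,T,br)
for v in (H-B,T-B): print(np.degrees(np.arctan2(v[1],v[0])))
u=(H-B)[:2]/np.hypot(*(H-B)[:2]); g=(H[:2]-23*u+B[:2]+73*u)/2; print(g)
plan([*g,2],-90+np.degrees(np.arctan2(*(T-B)[[1,0]])))
E
```

```text
[505.74973167 416.20663413  10.        ] [410.68151133 410.57529094  10.        ] [661.73484487 426.05613174   6.        ] [[432.89373984 469.41444187  10.        ]
 [471.40754344 472.360085    10.        ]]
3.389940608885084
3.5285935539646256
[483.17187712 414.86924034]
t 32.5 at [474.9 409.8 111.3] [-180.     0.   -88.1] q [ -25.   32.  -25.   96.   16.   55. -144.] w 1.001 F [ 1.   0.6 -0.1]
 old-frame shift [-0.0469 -0.0843  1.0926] new-frame shift [-0.045  -0.0858  1.0926] turn [-0.0001  0.0003 -0.0179] minrows 2.2
```

Emit:
apply_moves --pt "-0.045 -0.085 0.2 0 0 -0.018 0.35" --pt "0 0 0.3 0 0 0 0.35" --pt "0 0 0.25 0 0 0 0.35" --pt "0 0 0.25 0 0 0 0.35" --pt "0 0 0.09 0 0 0 0.35" --pt "0 0 0 0 0 0 0.35" --pt "0 0 0 0 0 0 0.35" --pt "0 0 0 0 0 0 1" --pt "0 0 0 0 0 0 1" --pt "0 0 0 0 0 0 1" --pt "0 0 0 0 0 0 1" --pt "0 0 0 0 0 0 1" --newtons 30

```text
t: 33.7
eef_pos: [483.0, 414.4, 1.6]
eef_rot: [180.0, 0.0, -86.5]
ft_force: [0.8, -0.8, -0.6]
gripper_width: 0.259
```

Emit:
apply_moves --pt "0 0 0 0 0 0 1" --pt "0 0 0 0 0 0 1" --pt "0 0 0 0 0 0 1"

```text
t: 34.0
eef_pos: [483.0, 414.4, 1.6]
eef_rot: [180.0, 0.0, -86.5]
ft_force: [0.3, 0.1, 1.0]
gripper_width: 0.179
```

Emit:
apply_moves --pt "0 0 -0.1 0 0 0 1" --pt "0 0 -0.3 0 0 0 1" --pt "0 0 -0.4 0 0 0.018 1" --pt "0 0 -0.4 0 0 0 1" --pt "0 0 -0.1 0 0 0 1" --pt "0 0 0 0 0 0 1"

```text
t: 34.6
eef_pos: [483.7, 414.9, 133.7]
eef_rot: [-179.8, 0.1, -88.1]
ft_force: [0.4, -0.5, -1.3]
gripper_width: 0.178
```

```bash
python3 - <<'E'
from h import *
im,d,pz=wsnap('w20')
plan([435.2,82.4,130],-88.1)
P=dpt([(318,205),(318,100),(318,30),(318,290)],d,pz); print(((P-pz[0])@pz[1]).round(1))
E
```

```text
t 34.65 at [483.1 414.2 131.8] [-180.     0.   -88.1] q [ -25.   31.  -25.   94.   15.   58. -143.] w 0.181 F [-0.3 -0.1 -2.3]
 old-frame shift [3.3005 0.5897 0.0167] new-frame shift [3.3006 0.5888 0.018 ] turn [-0.0004  0.0002  0.0002] minrows 6.7
[[  -1.   -48.5   -2.2]
 [  -1.   -98.9   -1. ]
 [  -1.  -133.7   -1.7]
 [  -1.    -8.5  -11.7]]
```

View pics/w20.png

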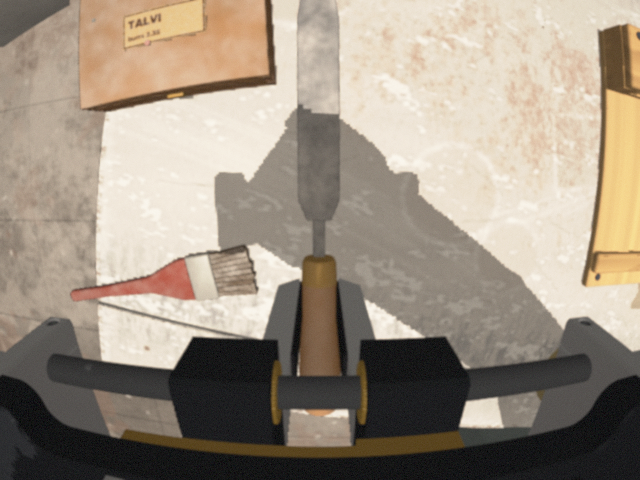

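Same grip geometry as before. Moving in front of slot 0.

Emit:
apply_moves --pt "0.3 0.06 0 0 0 0 1" --pt "0.4 0.07 0 0 0 0 1" --pt "0.4 0.07 0 0 0 0 1" --pt "0.4 0.07 0 0 0 0 1" --pt "0.4 0.07 0 0 0 0 1" --pt "0.4 0.07 0 0 0 0 1" --pt "0.4 0.07 0 0 0 0 1" --pt "0.4 0.07 0 0 0 0 1" --pt "0.2 0.04 0.2 0 0 0 1" --pt "0 0 0.3 0 0 0 1" --pt "0 0 0 0 0 0 1" --pt "0 0 0 0 0 0 1"

```text
t: 35.85
eef_pos: [434.4, 82.9, 81.2]
eef_rot: [179.9, 0.0, -88.0]
ft_force: [0.1, 1.1, 0.1]
gripper_width: 0.179
```

```bash
python3 - <<'E'
from h import *
im,d,pz=wsnap('w21')
plan([435.2,82.4,28],-88.1)
E
```

```text
t 35.9 at [435.   83.2  81.9] [180.   0. -88.] q [   5.   17.  -22.  123.   10.   42. -112.] w 0.179 F [ 0.2  0.8 -0.9]
 old-frame shift [ 0.0081 -0.0019  0.5385] new-frame shift [ 0.0079 -0.0015  0.5385] turn [0.0005 0.0002 0.0008] minrows 1.1
```

View pics/w21.png

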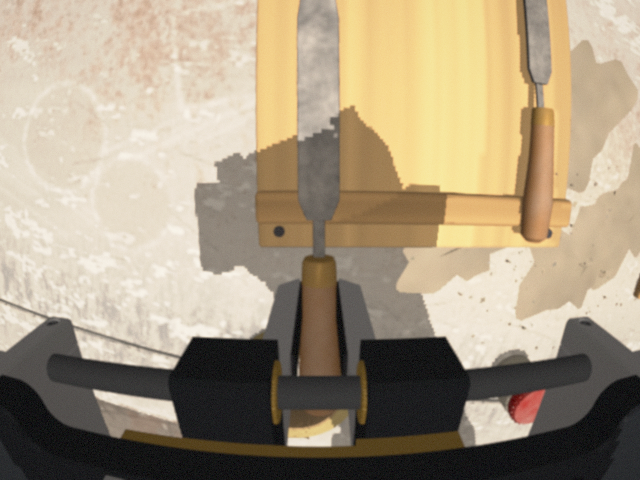

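Emit:
apply_moves --pt "0.008 0 0.2 0 0 0 1" --pt "0 0 0.2 0 0 0 1" --pt "0 0 0.145 0 0 0 1" --pt "0 0 0 0 0 0 1" --pt "0 -0.1 0 0 0 0 1" --pt "0 -0.15 0 0 0 0 1" --pt "0 -0.15 0 0 0 0 1" --pt "0 -0.1 0 0 0 0 1" --pt "0 0 0 0 0 0 1" --pt "0 0 0 0 0 0 1"

```text
t: 36.9
eef_pos: [485.0, 83.5, 27.4]
eef_rot: [-180.0, 0.0, -88.1]
ft_force: [-0.7, -0.2, -1.4]
gripper_width: 0.182
```

```bash
python3 - <<'E'
from h import *
im,d,pz=wsnap('w22')
a=np.radians(1.9);print(650.7-122*np.cos(a)-78*np.sin(a),11.5-122*np.sin(a)+78*np.cos(a))
plan([526.2,85.4,27.5],-88.1)
P=dpt([(318,205),(318,100),(318,30),(318,290)],d,pz); print(((P-pz[0])@pz[1]).round(1))
side,_=env.snapshot('side'); cv2.imwrite('pics/s22.png',cv2.resize(side[220:340,260:440,::-1],None,fx=4.2,fy=4.2,interpolation=cv2.INTER_CUBIC))
E
```

```text
526.1809697408006 85.41218508005686
t 36.95 at [484.7  83.4  27.3] [180.   -0.  -88.1] q [   3.   27.  -19.  118.   14.   37. -114.] w 0.18 F [-1.2 -0.4 -1.8]
 old-frame shift [-0.0056 -0.4156 -0.0026] new-frame shift [-0.0058 -0.4156 -0.0025] turn [ 0.0002 -0.      0.0003] minrows 0.8
[[  -1.   -48.5   -1.9]
 [  -1.   -98.9   -0.5]
 [  -1.  -134.1   -0.3]
 [  -1.    -8.9  -12.7]]
```

View pics/s22.png

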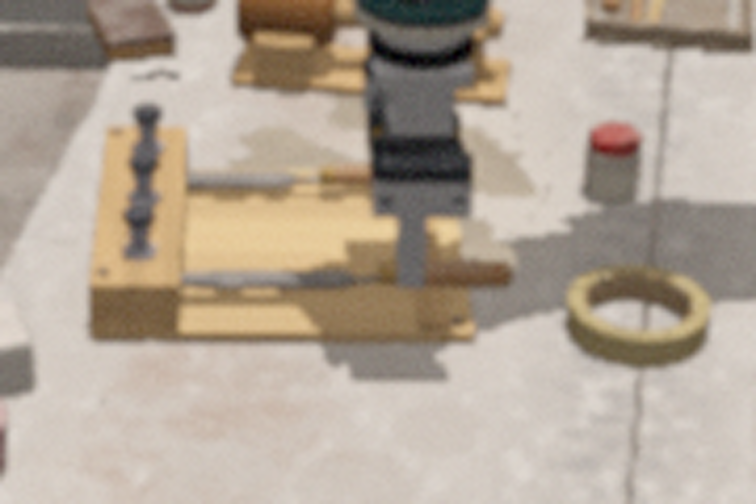

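View pics/w22.png

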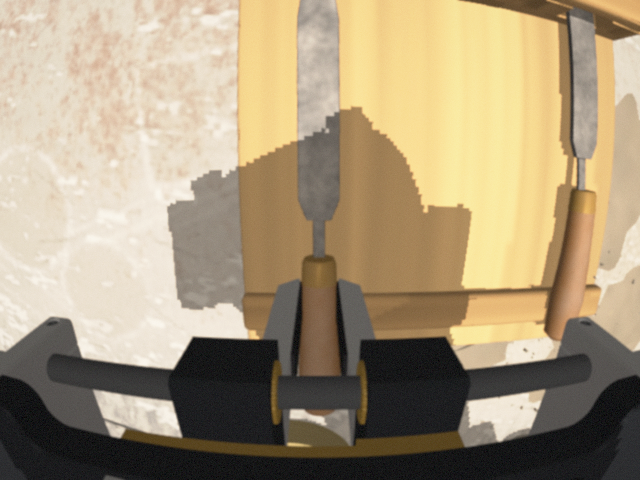

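Emit:
apply_moves --pt "-0.005 -0.08 0 0 0 0 1" --pt "0 -0.08 0 0 0 0 1" --pt "0 -0.08 0 0 0 0 1" --pt "0 -0.06 0 0 0 0 1" --pt "0 -0.04 0 0 0 0 1" --pt "0 -0.03 0 0 0 0 1" --pt "0 0 0 0 0 0 1" --pt "0 0 0 0 0 0 1"

```text
t: 37.8
eef_pos: [521.9, 85.2, 27.0]
eef_rot: [180.0, 0.0, -88.1]
ft_force: [-0.1, -0.8, -1.3]
gripper_width: 0.183
```

Emit:
apply_moves --pt "0 -0.02 0 0 0 0 1" --pt "0 -0.01 0 0 0 0 1" --pt "0 0 0 0 0 0 1"

```text
t: 38.1
eef_pos: [524.1, 85.1, 26.7]
eef_rot: [179.9, -0.0, -88.1]
ft_force: [-5.2, 0.2, -0.3]
gripper_width: 0.175
```

Emit:
apply_moves --pt "0 0.01 0.02 0 0 0 1" --pt "0 0 0.02 0 0 0 1" --pt "0 0 0.02 0 0 0 1" --pt "0 0 0 0 0 0 1" --pt "0 0 0 0 0 0 0.6" --pt "0 0 0 0 0 0 0.5" --pt "0 0 0 0 0 0 0.5" --pt "0 0 0 0 0 0 0.5" --pt "0 0 -0.1 0 0 0 0.5" --pt "0 0 -0.3 0 0 0 0.5" --pt "0 0 -0.3 0 0 0 0.5" --pt "0 0 -0.4 0 0 0 0"

```text
t: 39.3
eef_pos: [523.3, 85.2, 132.1]
eef_rot: [179.9, 0.0, -88.1]
ft_force: [0.3, 0.1, 0.4]
gripper_width: 0.549
```

Emit:
apply_moves --pt "0 0 -0.2 0 0 0 0" --pt "0.3 0 -0.1 0 0 0 0" --pt "0.4 0 0 0 0 0 0" --pt "0 0 0 0 0 0 0" --pt "0 0 0 0 0 0 0"

```text
t: 39.8
eef_pos: [526.4, 14.7, 161.7]
eef_rot: [-180.0, -0.0, -88.2]
ft_force: [-0.1, 1.3, 0.5]
gripper_width: 0.972
```

```bash
python3 - <<'E'
from h import *
im,d,pz=wsnap('w23')
plan([440,-285,200],-95)
t,_=env.snapshot('top'); cv2.imwrite('pics/top2.png',t[:,:,::-1])
E
```

```text
t 39.85 at [526.4  15.7 161.5] [-180.     0.   -88.1] q [  12.   18.  -21.  108.    8.   55. -100.] w 0.99 F [-0.1  0.6 -0.4]
 old-frame shift [ 2.9762  0.9638 -0.3862] new-frame shift [ 3.0708  0.5984 -0.3851] turn [-0.0002  0.0002  0.0769] minrows 6.3
```

View pics/w23.png

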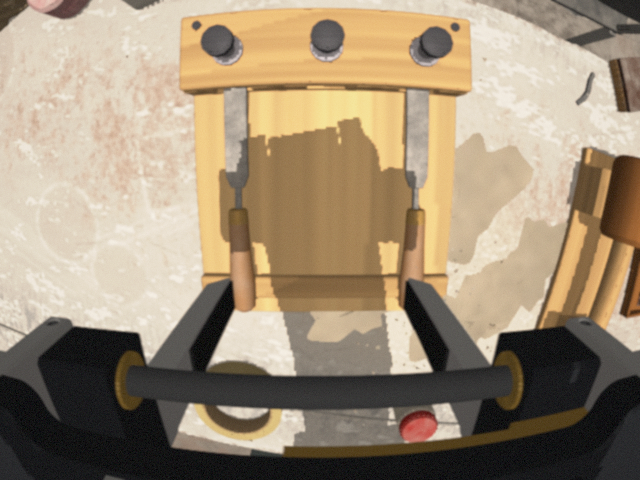

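View pics/top2.png

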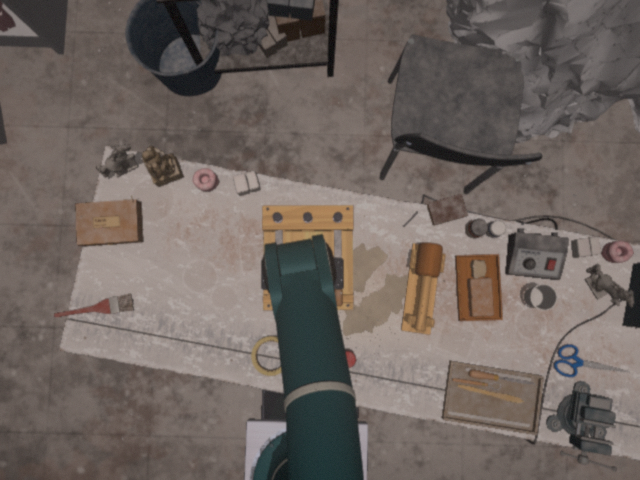

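```bash
python3 - <<'E'
from h import *
im,d,pz=load('w23')
a=np.radians(1.9); U=np.array([[np.cos(a),np.sin(a)],[-np.sin(a),np.cos(a)]])
def loc(P): P=np.atleast_2d(P).copy(); P[:,:2]=(P[:,:2]-[650.7,11.5])@U.T; return P.round(1)
print(loc(dpt([(236,100),(236,130),(236,170),(239,220),(241,260),(243,300),(416,100),(416,130),(416,170),(415,220),(413,260),(408,290)],d,pz)))
print(loc(toplane('wrist',[(217,40),(327,35),(436,41)],85,pz)))
plan([508,-294,190],-96.5)
E
```

```text
[[  -7.5   77.9   23.6]
 [ -33.6   78.3   23.3]
 [ -68.2   78.7   25.2]
 [-110.2   75.7   34.7]
 [-145.9   75.9   35.2]
 [-183.7   76.5   36.6]
 [  -6.7  -75.8   22.9]
 [ -33.2  -75.5   24.8]
 [ -68.   -76.7   23.9]
 [-110.2  -75.    34.8]
 [-146.2  -75.5   35.3]
 [-118.5  -37.9  167.7]]
[[ 30.1  78.4  85. ]
 [ 30.1   2.   85. ]
 [ 30.5 -74.6  85. ]]
t 39.9 at [526.4  16.2 161.4] [-180.    0.  -88.] q [  12.   18.  -21.  108.    8.   55. -100.] w 0.997 F [-0.  -0.4  0.2]
 old-frame shift [ 3.0933  0.2902 -0.2875] new-frame shift [ 3.1024 -0.1686 -0.2863] turn [-0.0001  0.0003  0.0941] minrows 6.2
```

Emit:
apply_moves --pt "0 0 -0.15 0 0 0.047 0" --pt "0 0 -0.15 0 0 0.047 0" --pt "0.3 -0.02 0 0 0 0 0" --pt "0.4 -0.02 0 0 0 0 0" --pt "0.4 -0.02 0 0 0 0 0" --pt "0.4 -0.02 0 0 0 0 0" --pt "0.4 -0.02 0 0 0 0 0" --pt "0.4 -0.02 0 0 0 0 0" --pt "0.4 -0.02 0 0 0 0 0" --pt "0.4 -0.03 0 0 0 0 0" --pt "0 0 0 0 0 0 0" --pt "0 0 0 0 0 0 0"

```text
t: 41.1
eef_pos: [508.2, -294.2, 190.7]
eef_rot: [180.0, 0.0, -96.5]
ft_force: [-0.3, 0.4, 0.3]
gripper_width: 1.0
```

```bash
python3 - <<'E'
from h import *
im,d,pz=wsnap('w24')
plan([508,-294,120],-96.5)
E
```

```text
t 41.15 at [ 508.5 -293.2  190.9] [180.    0.  -96.4] q [ 35.  21. -10.  99.   4.  61. -73.] w 1.002 F [-0.5 -0.  -0.6]
 old-frame shift [0.0088 0.004  0.7088] new-frame shift [0.0082 0.0042 0.7088] turn [0.0002 0.0005 0.0006] minrows 1.4
```

View pics/w24.png

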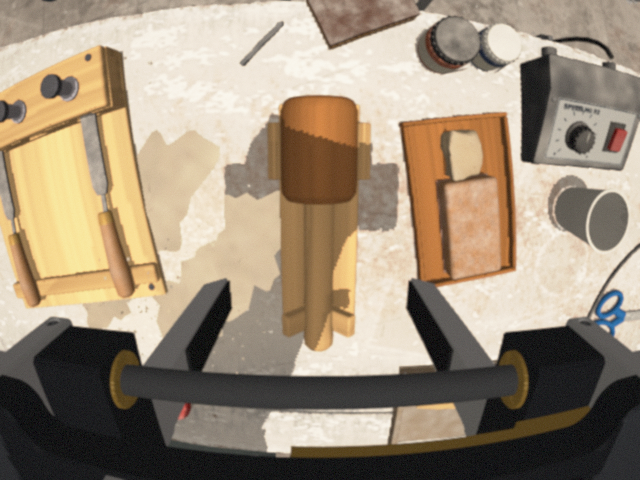

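```bash
python3 - <<'E'
from h import *
im,d,pz=load('w24')
f=lambda uv,z:((toplane('wrist',uv,z,pz)-pz[0])@pz[1]).round(1)
print('rear/front head top',f([(319,203),(319,97)],88),'sides',f([(280,150),(358,150),(280,120),(357,190),(281,190)],62),'butt',f([(318,349)],65),'handle sides',f([(305,230),(333,230),(304,320),(332,320)],60))
print(dpt([(318,260),(318,230),(318,300),(318,150)],d,pz).round(1))
p,R=pz
np.savez('pics/mallet0.npz',p=p,R=R)
E
```

```text
rear/front head top [[  -0.3  -31.9  102.7]
 [  -0.4 -112.7  102.7]] sides [[-32.3 -72.1 128.7]
 [ 31.7 -72.1 128.7]
 [-32.1 -97.  128.7]
 [ 31.4 -38.7 128.7]
 [-32.  -38.7 128.7]] butt [[ -1.2 111.3 125.8]] handle sides [[-12.3  -3.8 130.7]
 [ 11.7  -3.8 130.7]
 [-14.2  82.4 130.8]
 [ 11.9  82.3 130.8]]
[[ 489.  -290.7   71.5]
 [ 515.  -293.7   72.2]
 [ 452.2 -286.5   71.5]
 [ 580.3 -301.2   90.2]]
```

Emit:
apply_moves --pt "-0.005 -0.08 0.3 0 0 0 0.3" --pt "0 0 0.4 0 0 0 0.4" --pt "0 0 0.3 0 0 0 0.4" --pt "0 0 0.3 0 0 0 0.4" --pt "0 0 0.2 0 0 0 0.4" --pt "0 0 0 0 0 0 0.4" --pt "0 0 0 0 0 0 0.4"

```text
t: 41.85
eef_pos: [516.7, -293.9, 41.7]
eef_rot: [-180.0, 0.0, -96.4]
ft_force: [0.2, 0.3, 0.4]
gripper_width: 0.597
```

Emit:
apply_moves --pt "0 0 0 0 0 0 0.6" --pt "0 0 0 0 0 0 1" --pt "0 0 0 0 0 0 1" --pt "0 0 0 0 0 0 1" --pt "0 0 0 0 0 0 1" --pt "0 0 0 0 0 0 1" --newtons 60

```text
t: 42.45
eef_pos: [516.2, -295.0, 41.4]
eef_rot: [-180.0, 0.0, -96.5]
ft_force: [-1.7, 0.9, 6.6]
gripper_width: 0.265
```

Emit:
apply_moves --pt "0 0 -0.1 0 0 0 1" --pt "0 0 -0.2 0 0 0 1" --pt "0 0 -0.2 0 0 0 1" --pt "0 0 -0.3 0 0 0 1" --pt "0 0 -0.3 0 0 0 1" --pt "0 0 0 0 0 0 1" --pt "0 0 0 0 0 0 1"

```text
t: 43.15
eef_pos: [515.8, -295.1, 151.3]
eef_rot: [-180.0, -0.0, -96.5]
ft_force: [-0.7, -0.7, -4.5]
gripper_width: 0.264
```

```bash
python3 - <<'E'
from h import *
im,d,pz=wsnap('w25')
plan([508,-294,150],-96.5)
P=dpt([(318,120),(318,160),(318,200),(318,238)],d,pz); print(((P-pz[0])@pz[1]).round(1))
E
```

```text
t 43.2 at [ 515.4 -294.9  150.3] [179.9   0.  -96.5] q [ 34.  24. -10. 100.   5.  56. -74.] w 0.266 F [ 0.1  0.2 -2.9]
 old-frame shift [-0.0002  0.0746  0.0035] new-frame shift [-0.0002  0.0746  0.0034] turn [ 0.0007  0.0002 -0.0005] minrows 0.1
[[ -1.  -86.5 -47.4]
 [ -1.  -72.4 -48.8]
 [ -1.  -58.1 -47.6]
 [ -1.  -44.7 -49.9]]
```

View pics/w25.png

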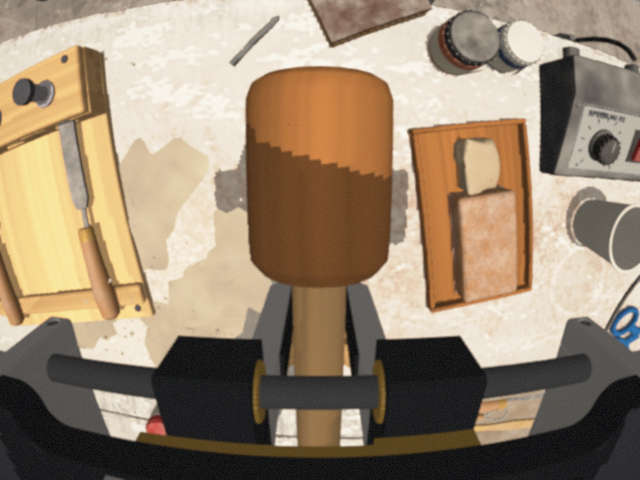

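```bash
python3 - <<'E'
from h import *
plan([628.3,-67,150],-88.1)
E
```

```text
t 43.2 at [ 515.4 -294.9  150.3] [179.9   0.  -96.5] q [ 34.  24. -10. 100.   5.  56. -74.] w 0.266 F [ 0.1  0.2 -2.9]
 old-frame shift [-2.3924 -0.8619  0.0033] new-frame shift [-2.24   -1.2038  0.0034] turn [ 0.0007  0.0003 -0.0938] minrows 5.1
```

Emit:
apply_moves --pt "0 0 0 0 0 -0.047 1" --pt "0 0 0 0 0 -0.047 1" --pt "-0.2 -0.1 0 0 0 0 1" --pt "-0.3 -0.16 0 0 0 0 1" --pt "-0.3 -0.16 0 0 0 0 1" --pt "-0.3 -0.16 0 0 0 0 1" --pt "-0.3 -0.16 0 0 0 0 1" --pt "-0.3 -0.16 0 0 0 0 1" --pt "-0.3 -0.16 0 0 0 0 1" --pt "-0.24 -0.14 0 0 0 0 1" --pt "0 0 0 0 0 0 1" --pt "0 0 0 0 0 0 1"

```text
t: 44.4
eef_pos: [627.7, -66.7, 149.5]
eef_rot: [179.9, 0.0, -88.0]
ft_force: [-0.0, -0.4, -2.5]
gripper_width: 0.261
```

Emit:
apply_moves --pt "0 0 0.15 0 0 0 1" --pt "0 0 0.15 0 0 0 1" --pt "0 0 0 0 0 0 1" --pt "0 0 0 0 0 0 1"

```text
t: 44.8
eef_pos: [627.9, -67.5, 120.2]
eef_rot: [179.9, 0.0, -88.1]
ft_force: [-0.2, 0.4, -3.4]
gripper_width: 0.265
```

```bash
python3 - <<'E'
from h import *
im,d,pz=wsnap('w26')
plan([628.3,-67,100],-88.1)
side,_=env.snapshot('side'); cv2.imwrite('pics/s26.png',cv2.resize(side[200:340,240:440,::-1],None,fx=3.9,fy=3.9,interpolation=cv2.INTER_CUBIC))
E
```

```text
t 44.85 at [628.4 -67.4 120.9] [180.    0.  -88.1] q [ 14.  30. -15.  95.   9.  56. -92.] w 0.267 F [ 0.8  0.2 -3. ]
 old-frame shift [-0.0045  0.0004  0.2092] new-frame shift [-0.0045  0.0005  0.2092] turn [ 0.0002  0.0001 -0.0001] minrows 0.4
```

View pics/w26.png

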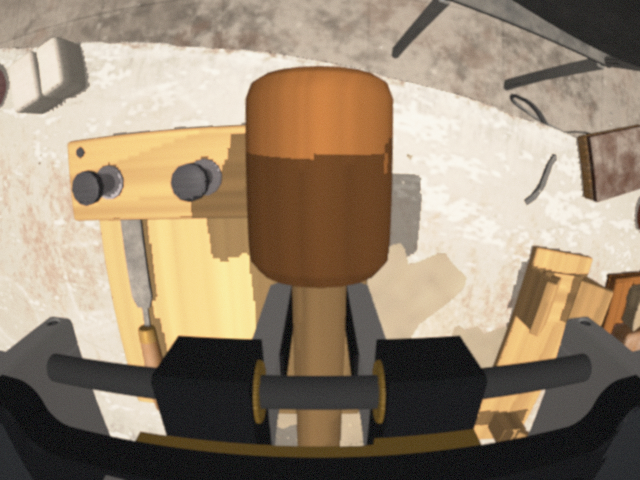

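View pics/s26.png

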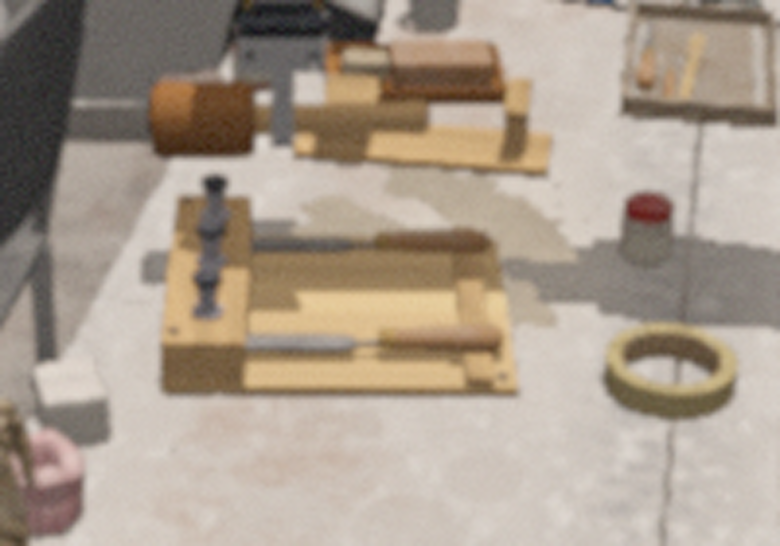

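Emit:
apply_moves --pt "0 0 0.1 0 0 0 1" --pt "0 0 0.15 0 0 0 1" --pt "0 0 0.13 0 0 0 1" --pt "0 0 0 0 0 0 1"

```text
t: 45.3
eef_pos: [627.1, -67.0, 80.4]
eef_rot: [179.8, 0.0, -88.1]
ft_force: [-0.7, 0.7, -4.3]
gripper_width: 0.262
```

Emit:
apply_moves --pt "0 0 -0.2 0 0 0 1" --pt "0 0 -0.3 0 0 0 1" --pt "-0.2 0 -0.2 0 0 0 1" --pt "-0.35 0 0 0 0 0 1" --pt "-0.25 0 0 0 0 0 1" --pt "0 0 0 0 0 0 1" --pt "0 0 0 0 0 0 1"

```text
t: 46.0
eef_pos: [625.6, 13.2, 152.9]
eef_rot: [180.0, -0.0, -88.0]
ft_force: [-0.8, -0.6, -3.6]
gripper_width: 0.263
```

```bash
python3 - <<'E'
from h import *
im,d,pz=wsnap('w27')
plan([623.1,87.8,120],-88.1)
side,_=env.snapshot('side'); cv2.imwrite('pics/s27.png',cv2.resize(side[200:340,240:440,::-1],None,fx=3.9,fy=3.9,interpolation=cv2.INTER_CUBIC))
P=dpt([(318,120),(318,160),(318,200),(318,238)],d,pz); print(((P-pz[0])@pz[1]).round(1))
E
```

```text
t 46.05 at [625.7  12.2 152.9] [180.   -0.  -88.1] q [  8.  28. -16.  95.   9.  59. -99.] w 0.265 F [-0.4 -1.1 -3.4]
 old-frame shift [-0.757   0.0009  0.3282] new-frame shift [-0.7568  0.001   0.3285] turn [ 0.0003 -0.0002 -0.    ] minrows 1.7
[[ -0.9 -86.6 -46.5]
 [ -0.9 -72.5 -48.2]
 [ -0.9 -58.4 -48.8]
 [ -0.9 -44.4 -48.4]]
```

View pics/w27.png

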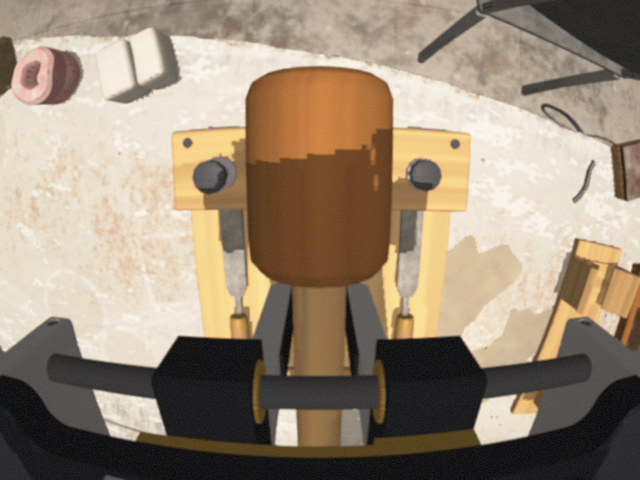

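View pics/s27.png

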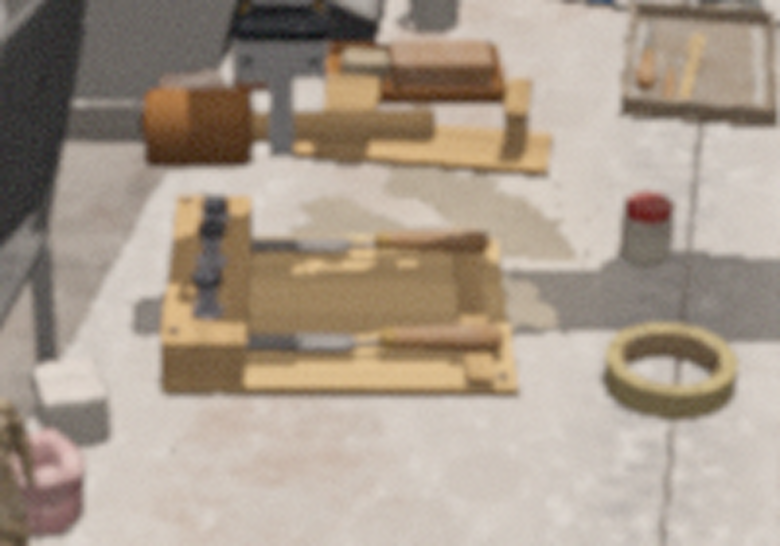

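```bash
python3 - <<'E'
from h import *
im,d,pz=load('w27')
print(dpt([(424,173),(208,174)],d,pz).round(1))
E
```

```text
[[685.8 -62.   63.6]
 [681.6  91.5  83.9]]
```

Emit:
apply_moves --pt "-0.25 0 0 0 0 0 1" --pt "-0.3 0 0 0 0 0 1" --pt "-0.207 0 0 0 0 0 1" --pt "0 0 0.15 0 0 0 1" --pt "0 0 0.178 0 0 0 1" --pt "0 0 0 0 0 0 1" --pt "0 0 0 0 0 0 1"

```text
t: 46.8
eef_pos: [623.3, 87.3, 120.1]
eef_rot: [180.0, -0.0, -88.2]
ft_force: [0.1, -0.9, -3.7]
gripper_width: 0.265
```

Emit:
apply_moves --pt "0 0 0.1 0 0 0 1" --pt "0 0 0.15 0 0 0 1" --pt "0 0 0.13 0 0 0 1" --pt "0 0 0 0 0 0 1" --pt "0 0 -0.2 0 0 0 1" --pt "0 0 -0.3 0 0 0 1" --pt "0.2 0 -0.2 0 0 0 1" --pt "0.35 0 0 0 0 0 1" --pt "0.25 0 0 0 0 0 1" --pt "0 0 0 0 0 0 1" --pt "0 0 0 0 0 0 1"

```text
t: 47.9
eef_pos: [625.8, 8.2, 152.2]
eef_rot: [180.0, 0.0, -88.1]
ft_force: [-0.5, 0.2, -3.5]
gripper_width: 0.266
```

```bash
python3 - <<'E'
from h import *
im,d,pz=wsnap('w28')
plan([516.2,-295,150],-96.5)
print(dpt([(424,173),(208,174)],d,pz).round(1))
P=dpt([(318,120),(318,160),(318,200),(318,238)],d,pz); print(((P-pz[0])@pz[1]).round(1))
E
```

```text
t 47.95 at [625.8   9.2 152.1] [180.    0.  -88.1] q [  9.  28. -16.  95.   9.  59. -99.] w 0.26 F [-0.3  0.  -2.9]
 old-frame shift [3.0029 1.1984 0.0204] new-frame shift [3.1463 0.7443 0.0214] turn [0.0002 0.0003 0.0939] minrows 6.5
[[685.9 -66.8  63.7]
 [680.2  92.   64.7]]
[[ -0.9 -86.5 -48.8]
 [ -0.9 -72.5 -49.1]
 [ -0.9 -58.5 -49.3]
 [ -0.9 -44.4 -48.5]]
```

View pics/w28.png

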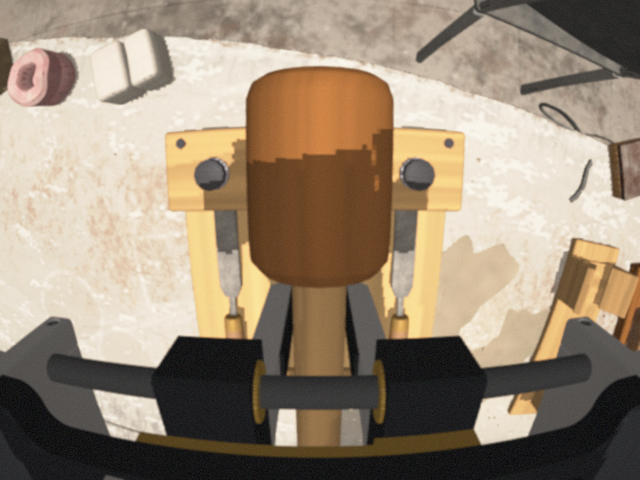

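Emit:
apply_moves --pt "0 0 0 0 0 0.047 1" --pt "0 0 0 0 0 0.047 1" --pt "0.2 0.05 0 0 0 0 1" --pt "0.38 0.09 0 0 0 0 1" --pt "0.38 0.09 0 0 0 0 1" --pt "0.38 0.09 0 0 0 0 1" --pt "0.38 0.09 0 0 0 0 1" --pt "0.38 0.09 0 0 0 0 1" --pt "0.38 0.09 0 0 0 0 1" --pt "0.38 0.09 0 0 0 0 1" --pt "0.28 0.06 0 0 0 0 1" --pt "0 0 0 0 0 0 1"

```text
t: 49.15
eef_pos: [515.1, -298.4, 152.1]
eef_rot: [180.0, -0.1, -96.8]
ft_force: [0.2, 0.8, -4.2]
gripper_width: 0.264
```

Emit:
apply_moves --pt "0 0 0.2 0 0 0 1" --pt "0 0 0.2 0 0 0 1" --pt "0 0 0 0 0 0 1" --pt "0 0 0 0 0 0 1"

```text
t: 49.55
eef_pos: [517.2, -294.0, 112.6]
eef_rot: [180.0, 0.0, -96.5]
ft_force: [-0.4, 0.2, -3.4]
gripper_width: 0.268
```

```bash
python3 - <<'E'
from h import *
wsnap('w29')
plan([516.2,-295,42],-96.5)
E
```

```text
t 49.6 at [ 517.4 -294.4  113.1] [-180.     0.   -96.5] q [ 34.  27.  -9. 101.   5.  52. -74.] w 0.26 F [-0.6 -0.3 -4.2]
 old-frame shift [0.0074 0.0123 0.7111] new-frame shift [0.0074 0.0117 0.7111] turn [-0.0005  0.      0.0003] minrows 1.4
```

View pics/w29.png

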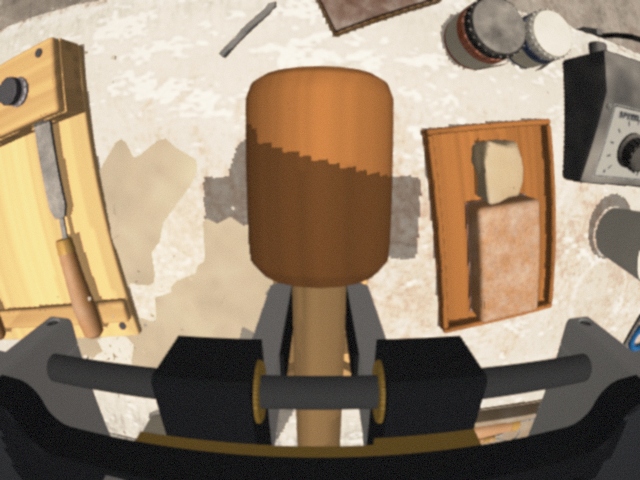

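Emit:
apply_moves --pt "0.007 0.012 0.2 0 0 0 1" --pt "0 0 0.2 0 0 0 1" --pt "0 0 0.15 0 0 0 1" --pt "0 0 0.1 0 0 0 1" --pt "0 0 0.04 0 0 0 1" --pt "0 0 0 0 0 0 1" --pt "0 0 0 0 0 0 1"

```text
t: 50.3
eef_pos: [515.8, -295.7, 43.9]
eef_rot: [-180.0, -0.0, -96.5]
ft_force: [0.4, 0.7, -3.2]
gripper_width: 0.263
```

Emit:
apply_moves --pt "0 0 0.015 0 0 0 1" --pt "0 0 0.01 0 0 0 1" --pt "0 0 0 0 0 0 1" --pt "0 0 0 0 0 0 1"

```text
t: 50.7
eef_pos: [516.1, -295.3, 41.7]
eef_rot: [-179.9, 0.0, -96.5]
ft_force: [-1.0, 4.3, 7.1]
gripper_width: 0.263
```

Contact with the cradle (same as at pick-up). Release and retreat.

Emit:
apply_moves --pt "0 0 0 0 0 0 0.6" --pt "0 0 0 0 0 0 0.5" --pt "0 0 0 0 0 0 0.4" --pt "0 0 0 0 0 0 0.4" --pt "0 0 0 0 0 0 0.4" --pt "0 0 -0.1 0 0 0 0.4" --pt "0 0 -0.3 0 0 0 0.4" --pt "0 0 -0.4 0 0 0 0.4" --pt "0 0.08 -0.4 0 0 0 0" --pt "0 0 -0.3 0 0 0 0" --pt "0 0 0 0 0 0 0" --pt "0 0 0 0 0 0 0"

```text
t: 51.9
eef_pos: [507.5, -294.8, 191.6]
eef_rot: [-179.9, -0.0, -96.5]
ft_force: [0.9, 0.5, 0.0]
gripper_width: 0.905
```

```bash
python3 - <<'E'
from h import *
im,d,pz=wsnap('w30')
plan([516.2,-295,42],-96.5)
f=lambda uv,z:(toplane('wrist',uv,z,pz)-pz[0])@pz[1]
t,_=env.snapshot('top'); cv2.imwrite('pics/top3.png',cv2.resize(t[180:350,240:520,::-1],None,fx=2.8,fy=2.8,interpolation=cv2.INTER_CUBIC))
E
```

```text
t 51.95 at [ 507.2 -294.5  190.6] [180.    0.  -96.5] q [ 35.  21. -10.  99.   4.  60. -73.] w 0.949 F [ 0.6  0.2 -0.8]
 old-frame shift [-0.0055 -0.0909  1.4856] new-frame shift [-0.0056 -0.0904  1.4856] turn [ 0.0002  0.0001 -0.0004] minrows 3.0
```

View pics/w30.png

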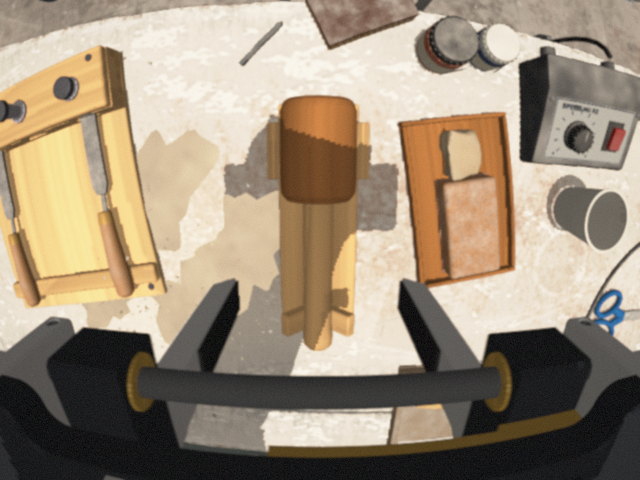

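View pics/top3.png

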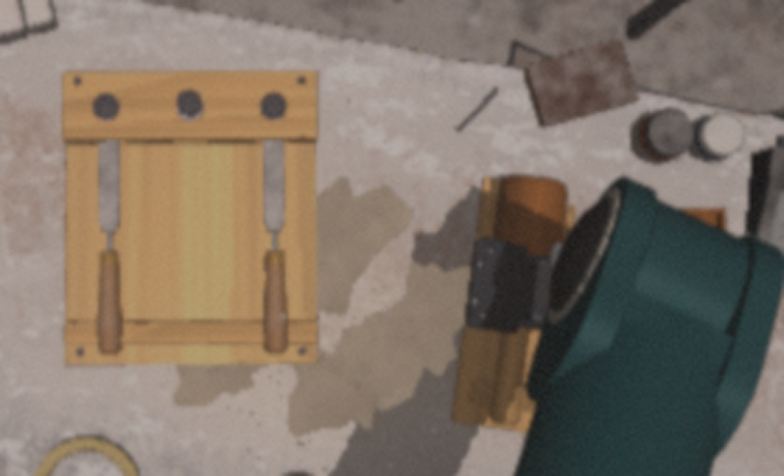

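```bash
python3 - <<'E'
from h import *
im,d,pz=load('w30')
print(dpt([(67,88),(10,110),(470,155),(485,230),(318,230),(318,300),(318,150)],d,pz).round(1))
s,_=env.snapshot('side'); cv2.imwrite('pics/s30.png',cv2.resize(s[200:340,240:440,::-1],None,fx=3.9,fy=3.9,interpolation=cv2.INTER_CUBIC))
E
```

```text
[[ 680.7  -72.6   64.1]
 [ 680.3    5.9   70.9]
 [ 561.7 -448.6   25.5]
 [ 486.7 -459.5   33.1]
 [ 514.2 -294.5   72. ]
 [ 451.4 -287.3   71.6]
 [ 579.8 -302.    91.1]]
```

View pics/s30.png

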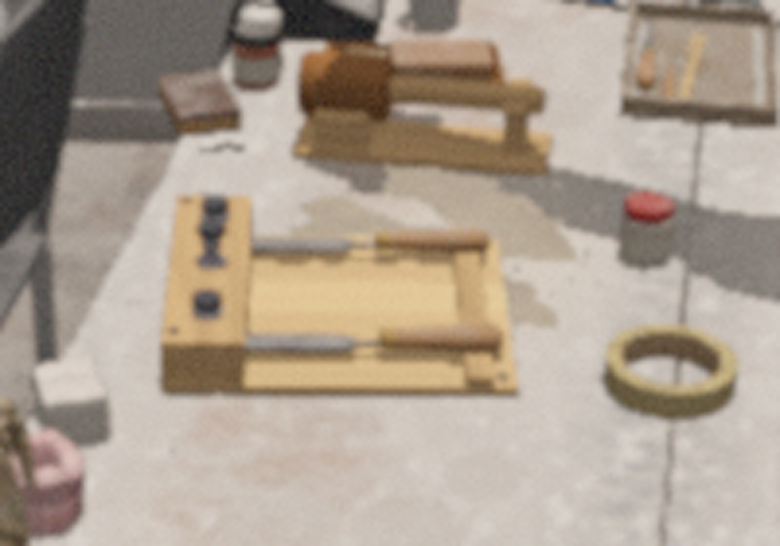

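```bash
python3 -c "
from workcell import env
print(env.close_job())"
```

```text
the job is handed in; nothing more can be done
None
```

The job is handed in after about 52 s of the 210 s allowed. My last checks found nothing failed, but handing in reports no verdict.

- **Block and offcut:** both went into the tray side by side. Depth readings put their tops at about 32 mm (block) and 26 mm (offcut), and both look flat.
- **Files:** only two were on the bench. One was knocked about 4 cm aside before I picked it up, so I found it again first. I slid one into slot 2 and one into slot 0, each until I felt about 5 N at the stop. Both handles lie on the rest.
- **Pins:** I struck pins 2 and 0 with the mallet. Their faces read about 64 mm above the bench, where home is 65 mm. The middle pin was not touched and stands up in the last side view. My last depth reading for it, 71 mm against 85 mm when up, disagrees. That pixel was at the edge of the picture, so I trusted the view.
- **Mallet:** it is back in its cradle. The last wrist picture and its depth readings match those from before I picked it up, and the gripper is clear of it.

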